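# Snap breakers on the rail and torque the end clamp

## Robot

A 7-joint arm with a two-finger parallel gripper is mounted at the origin on the work surface. World frame = base frame: x ahead of the robot, y to its left, z up, the work surface at z = 0. Lengths are in m, angles in rad, forces in N, time in s.
With the tool pointing down it reaches from about 0.4 to 0.875 m from the base axis. Payload 19.3 kg.
Tool frame: the origin (TCP) lies at the very end of the fingers, on their centre line; the grasp point (between the pads) lies 19 mm behind it; z points along the fingers, y is the direction in which the jaws open and shut (so a half turn about z gives the same grasp; the last joint's range is limited). The gripper opens to 85 mm and grips with 20 to 120 N. Pads are 22 mm wide; open, the fingers measure 114 mm over their backs; the gripper's body (76 mm by 85 mm) begins 54 mm behind the grasp point. The pads swing forward as they close: fully open they stand 13 mm farther back than shut.
Start: joints at [-1.38, 0.521, -0.036, 1.599, 0.021, 1.021, -0.113], TCP at [0.161, 0.604, 0.205] pointing down, gripper open.
Joint ranges: [-2.91, 2.91], [-0.3, 2.13], [-1.5, 1.42], [0.17, 2.43], [-1.26, 4.41], [0.16, 1.93], [-2.52, 2.52]. Speed limits (rad/s): [1.89, 1.89, 2.39, 2.39, 3.01, 3.01, 3.01].

## Interface

Orientations are given as [roll, pitch, yaw] about the fixed x, y, z axes, in that order (R = Rz(yaw) Ry(pitch) Rx(roll)).
In Python, from workcell import bot, grab_frame, calibration, workorder gives the robot as it stands.
- The arm moves only by the tool move_arm, never from a script. Its arguments are lists of equal length, an entry for each row: "jaw": the closure in counts, from 0 (fully open) to 255 (shut); "dp": the shift along the tool's x, y, z in units of 800 mm (1.0 is 800 mm), a list of three; "rotation": the turn, a rotation vector about the tool's x, y, z in units of pi rad (1.0 is pi rad), a list of three. In form: {"jaw": [jaw, ...], "dp": [[dx, dy, dz], ...], "rotation": [[rx, ry, rz], ...]}. A call has 1 to 10 rows; each row shifts and turns the commanded pose from where the row before left it, along the tool's axes as they then stand; what a row does not reach is not made up. A row lasts 1/8 s, in which the tool goes at most 62.5 mm and 10.7 degrees, less where a joint would pass 70% of its speed; a pose out of reach is approached as far as the arm can. A call with a number of a shift or a turn outside -1 to 1 is refused whole. A call with a gripper value outside its range is refused whole. The fingers move at their own pace and stop on an object; "squeeze" is the grip in N (left out, the last holds). Time passes only in rows, so rows that do not move let the fingers close. It gives the time, the measured TCP pose, the force and the opening at its end, in the units of the state.
- bot.observe(): the state, without advancing time (a new reading comes with each control period).
- grab_frame(name): name is "scene" or "top"; returns the picture (384x512x3 uint8, blue, green, red); there is no depth.
- calibration(name): a dict with "camera_matrix" (3x3 intrinsics, pixels), "dist" ([k1, k2, p1, p2, k3] as OpenCV has them; the pictures are not rectified), "T" (4x4, takes a point from camera to world coordinates). Camera axes: x right, y down, z forward; pixel columns grow to the right and rows downward; lengths in m; the calibration is good to about 2 mm. A picture is of the moment at which its call begins. calibration takes no time and is no camera call.
- workorder.job_done(): hands the job in, once; it reports no verdict.
The state is a dict: "clock": time; "qpos": joint angles; "qd": joint speeds; "joint_efforts": joint torques, N m; "position": TCP position; "tool_rot": TCP orientation; "force": force on the tool from outside, world axes, zero at the start; "moment": the same for the moment, N m; "grip_width": finger opening in m.
Only numpy, scipy, OpenCV 4.12 (cv2) and the standard library are available. Lean on these libraries where they do the work, as an engineer would, in place of code of your own. Each camera call takes 0.05 s, during which the arm holds its last target. There are 200 camera calls.

## Task

Snap every grey breaker module on the bench onto the mounting rail, pressing each level and straight down until both its jaws click under the rail and it sits fully home, then stop pressing; don't ram them. When all are on, pull the click wrench on the end clamp's bolt clockwise until the bolt is tight and the handle breaks over, stop there without forcing it on to the end of its break, and let go. Leave the screwdriver and the spray can alone.

Things in the scene. Friction and masses are not known exactly. Their poses are not given: they have to be found in the camera images.
- module0: loose grey breaker module, 0.18 to 0.29 kg: base 80 mm (own x) x 40 mm (own y), 50 mm high; centred on it a nose 45 mm (x) x 40 mm (y), bottom-heavy, top at 76 mm (toggle 4 mm more): grip it across the nose. Under it a 44 mm wide, 20 mm deep channel along own y, with two sprung jaws, straddles the rail. Origin: centre of underside, z up. Stands turned up to 0.35 rad. May be absent
- module1: another such module, just like module0, either way round on the rail; may be absent (None)
- module2: another such module, just like module0, either way round on the rail; may be absent (None)
- module3: another such module, just like module0, either way round on the rail; may be absent (None)
- module4: another such module, just like module0, either way round on the rail; may be absent (None)
- module5: another such module, just like module0, either way round on the rail; may be absent (None)
- nest: the fixed nest: white plate 110 mm (own x) x 380 mm (own y, -180 to 200) x 20 mm, turned up to 0.12 rad, with a steel rail along own y, 36 mm wide over its round lips, on a narrow web. Beyond the rail's -y end a dark end-clamp block, 50 x 36 mm, centred at own y = -155 mm, top at 70 mm, with the clamp bolt. Origin: on the bench
- rail_mid (a point): middle of the rail's top face, 50 mm above the bench; y along the rail (ends at +-140 mm; put module centres within +-120 mm), z up. Module pressed down level: jaws meet the lips with its origin 9 mm below this face; push peaks at 9 to 18 N some 2 to 3 mm lower, then drops as they snap under; home, bottomed, is 20 mm below. Pulling it off takes a similar force
- bolt (a joint): angle of the upright clamp bolt, rad, grows clockwise seen from above (tightening); starts at 0.15 to 0.5, tight at a firm end at 1.1. Turns against a steady 0.45 N m drag and stays where left
- wrench (a joint): hinge of the click wrench, rad: 0 = straight, 0.4 = end stop, grows clockwise as the handle breaks over. Stays 0 while the bolt turns; with the bolt tight it breaks over at 0.9 N m about the hinge (8 to 9 N at the grip), then the resistance falls, to 0.2 N m at the end stop; springs straight when let go
- bolt_axis (a point): point on the bolt's upright axis, 100 mm above the bench, level with the wrench's handle; its x axis points along the wrench's head, which runs 35 mm out to the hinge
- wrench_grip (a point): middle of the wrench's rubber grip, a level round bar 26 mm thick, 85 mm long, 100 mm above the bench; x points outward along the handle, 140 mm from the bolt's axis (105 mm from the hinge); handle ends at 180 mm. The wrench stays on the bolt. At bolt 0 it points along the nest's -y; clockwise swings it to the nest's -x, the robot's side
- driver: bystander: orange and black electric screwdriver lying on the bench, 205 mm long, 45 mm high; leave it alone
- cleaner: bystander: plain aluminium spray can, 52 mm across, 115 mm high; leave it alone

How it is judged:
By the outcome, as a careful person would: the job done as asked, in the order asked, and still so for the second after the job is handed in, with the robot touching nothing.
Of module0, module1, module2, module3, module4, module5 only 4 to 6 are there at a start; the rules pass over those that are not, and their reading is None.
At some moment in a run one of module0, module1, module2, module3, module4, module5 may be knocked a few centimetres aside while the robot is not near it.
It also fails if it takes over 210 s, if anything falls off the work surface, if the arm or the gripper's body presses on something with over 40 N, if the wrist force passes 120 N, or if a joint passes its speed limit or range.

## Working session

There is one attempt and no reset: what is moved stays moved. The work goes in short steps, Python scripts to look and compute and a tool call to move; the robot and the scene stay as the last step left them, time stands still between calls to the robot, and variables do not carry over. Pictures are saved under pics/ and viewed, about 12 in all and at most 16, crops included, and the job is handed in when it is done.

Besides the shell and the picture viewer there is one more tool, called after ">>>" as a command line: name --argument value ..., lists and objects as JSON in quotes. move_arm: Moves the arm, as the interface text tells. Shifts and turns lie within -1 to 1; 1 stands for 800 mm of shift or pi rad of turn. Its arguments: {"type":"object","properties":{"jaw":{"type":"array","items":{"type":"number"}},"dp":{"type":"array","items":{"type":"array","items":{"type":"number","minimum":-1,"maximum":1}}},"rotation":{"type":"array","items":{"type":"array","items":{"type":"number","minimum":-1,"maximum":1}}},"squeeze":{"type":"number"}},"required":["jaw","dp","rotation"]}

```bash
ls; mkdir -p pics
python3 - <<'E'
from workcell import bot, grab_frame, calibration
import cv2,numpy as np
print(bot.observe())
for n in("scene","top"):
    cv2.imwrite(f"pics/{n}0.png",grab_frame(n)); c=calibration(n); print(n,{k:np.round(c[k],4).tolist() for k in c})
E
```

```text
pics
{'clock': 0.0, 'qpos': array([-1.38020027,  0.52202164, -0.03631162,  1.59999977,  0.02120781,
        1.02108192, -0.11278893]), 'qd': array([-5.55108283e-04,  1.35483216e-04,  1.21823765e-05, -3.98322740e-04,
        7.96376162e-04,  5.92409673e-05, -1.66073549e-03]), 'joint_efforts': array([ 6.75717984e-04, -9.27114987e+01,  1.98011689e+00, -3.69928336e+01,
        1.78831798e-02,  8.26439238e-03,  4.49491904e-05]), 'position': array([0.16111186, 0.60350521, 0.20472412]), 'tool_rot': array([-3.14047108e+00,  9.41253116e-05,  2.88078800e+00]), 'force': array([-1.16924557, -0.03602363, -0.28386015]), 'moment': array([-0.01010359,  0.04721337, -0.05183647]), 'grip_width': 0.08508602289791162}
scene {'camera_matrix': [[362.8004, 0.0, 257.2611], [0.0, 362.8004, 188.1], [0.0, 0.0, 1.0]], 'dist': [-0.1028, 0.0, 0.0, 0.0, 0.0], 'T': [[0.5326, 0.5716, -0.6243, 1.2347], [0.8464, -0.3662, 0.3867, -0.4332], [-0.0076, -0.7343, -0.6788, 0.8212], [0.0, 0.0, 0.0, 1.0]]}
top {'camera_matrix': [[458.7085, 0.0, 258.5821], [0.0, 458.7085, 193.8669], [0.0, 0.0, 1.0]], 'dist': [-0.0674, 0.0, 0.0, 0.0, 0.0], 'T': [[-0.0388, -0.9756, 0.2162, 0.2782], [-0.9992, 0.0377, -0.009, -0.0077], [0.0007, -0.2164, -0.9763, 1.3885], [0.0, 0.0, 0.0, 1.0]]}
```

View pics/top0.png

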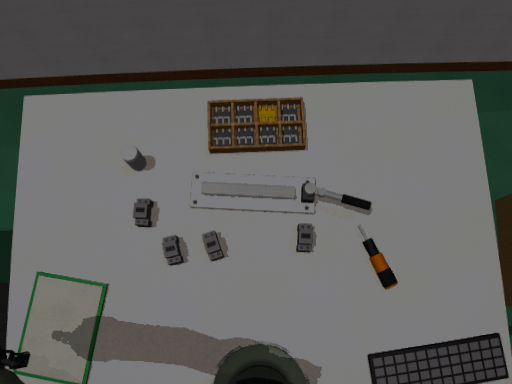

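View pics/scene0.png

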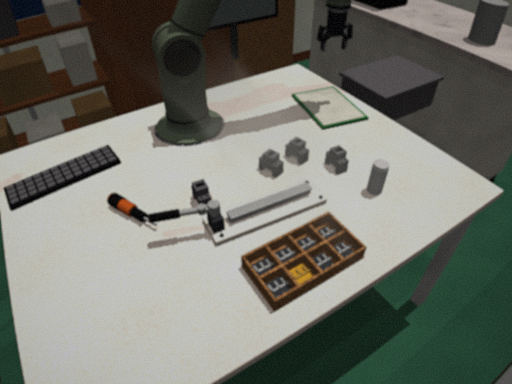

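The top view shows four loose modules at (143,212), (173,250), (213,245) and (305,237). The rail runs from (202,189) to (295,193), and the wrench grip is at about (355,202). The scene view agrees.

```bash
cat > h.py <<'E'
import cv2,numpy as np
from workcell import bot, grab_frame, calibration
def proj(n,P):
    c=calibration(n);T=np.linalg.inv(np.array(c["T"]))
    r,_=cv2.Rodrigues(T[:3,:3])
    return cv2.projectPoints(np.float64(P).reshape(-1,1,3),r,T[:3,3],np.array(c["camera_matrix"]),np.array(c["dist"]))[0].reshape(-1,2)
def ray(n,uv,z):
    c=calibration(n);T=np.array(c["T"])
    p=cv2.undistortPoints(np.float64(uv).reshape(-1,1,2),np.array(c["camera_matrix"]),np.array(c["dist"])).reshape(-1,2)
    d=np.c_[p,np.ones(len(p))]@T[:3,:3].T
    return T[:3,3]+d*((z-T[2,3])/d[:,2])[:,None]
E
python3 - <<'E'
from h import *
t=cv2.imread("pics/top0.png");s=cv2.imread("pics/scene0.png")
a=cv2.resize(t[165:275,125:385],None,fx=3,fy=3,interpolation=cv2.INTER_CUBIC)
cv2.imwrite("pics/topc.png",a)
b=cv2.resize(s[130:250,150:400],None,fx=3.2,fy=3.2,interpolation=cv2.INTER_CUBIC)
cv2.imwrite("pics/scenec.png",b)
g=cv2.cvtColor(t,cv2.COLOR_BGR2GRAY)
print(ray("top",[(143,212),(173,250),(213,245),(305,237)],.05))
print(ray("top",[(202,189),(295,193)],.05), ray("top",[(355,202)],.1))
m=(g<125).astype(np.uint8)
n,l,st,c=cv2.connectedComponentsWithStats(m[165:275,125:385])
for i in range(1,n):
    if st[i,4]>20:print(st[i],c[i]+[125,165])
print(g[230:262:2,160:228:3])
E
```

```text
[[ 0.53266001  0.32566686  0.05      ]
 [ 0.41653964  0.23602891  0.05      ]
 [ 0.42687931  0.11885596  0.05      ]
 [ 0.43991458 -0.15106776  0.05      ]]
[[ 0.59608444  0.1488498   0.05      ]
 [ 0.57303733 -0.12907542  0.05      ]] [[ 0.52888136 -0.29570292  0.1       ]]
[    0     0   260   110 28592] [254.50398713 219.49853106]
[[123 123 123 123 124 123 123 123 123 123 124 122 123 123 123 123 123 123
  102 122 123 123 124]
 [123 122 123 123 123 123 123 123 123 123 124 124 123 123 122 123  95  66
   73 101  98 124 124]
 [123 123 123 123 123 118 122 123 123 124 123 123 123 124  96  67  73  50
   56  81  82 124 124]
 [124 123 112  92  74  51 112 123 123 123 123 123 123 124  93  52  54  68
   73  53  82 124 123]
 [124  85  61  73  50  70  45  83 123 123 123 123 124 123 111  71  75  72
   71  31  82  84 123]
 [124  79  50  61  67  50  23  83 117 124 123 123 123 123 111  73  72  72
   47  37  83  82 121]
 [123  80  70  73  72  50  26  82  92 123 123 123 123 124 120  74  50  37
   21  71  83  83 120]
 [123  75  73  73  73  69  34  85  82 123 123 123 122 123 121  73  23  29
   32  71  79  83  98]
 [123  73  68  50  37  75  22  82  80 114 123 123 123 121 122  78  33  44
   67  72  53  85  82]
 [123  80  34  23  32  64  19  83  85 115 123 123 123 123 120  90  66  73
   72  72  33  85  84]
 [123  97  43  35  46  72  20  83  84  84 122 123 123 123 122 116  74  73
   72  42  35  83  84]
 [122 103  71  73  75  75  33  74  81  83 123 124 123 124 120 120  73  41
   25  56  69  81  86]
 [123 105  75  75  74  75  30  68  82  84 123 123 124 124 122 120  68  60
   71  52  69  54  86]
 [123 122  77  60  32  26  68  28  82 110 124 123 123 124 122 120  99  55
   70  72  50  24  86]
 [123 120  86  67  71  62  68  20  84 115 123 123 123 123 123 121 122  73
   50  22  43 108 124]
 [123 120 110  63  66  70  68  39  75  83 123 123 123 123 123 124 121  42
   40 107 115 124 123]]
```

View pics/topc.png

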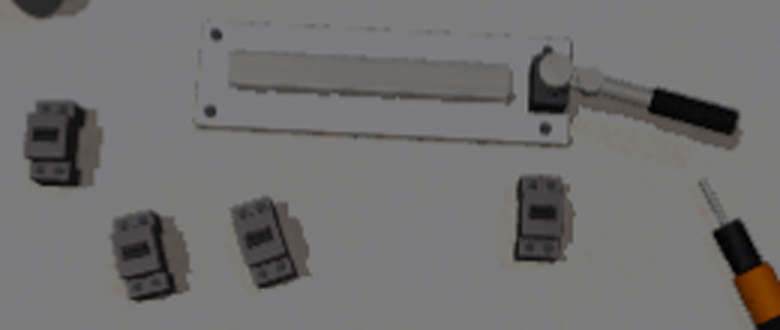

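View pics/scenec.png

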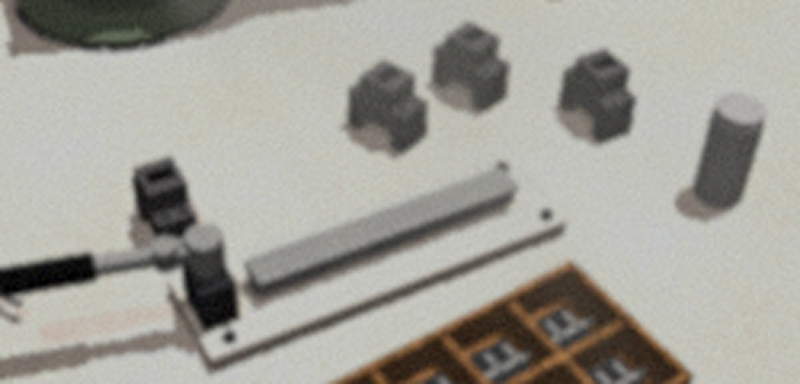

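The crops show all four modules upright with their black toggle windows visible. The rail edges and the wrench are clear too. Next I'll measure them.

```bash
cat >> h.py <<'E'
def comps(mask,amin=20,amax=10**6):
    n,l,st,c=cv2.connectedComponentsWithStats(mask.astype(np.uint8))
    return [(c[i],st[i],(l==i)) for i in range(1,n) if amin<=st[i,4]<=amax]
def modules(img,lo=62,hi=79,roi=(205,270,120,330)):
    g=cv2.cvtColor(img,cv2.COLOR_BGR2GRAY); r0,r1,c0,c1=roi
    k=np.zeros(g.shape,bool);k[r0:r1,c0:c1]=1
    out=[]
    for c,st,m in comps((g<hi)&k,120,700):
        # toggle: dark blob inside eroded mask near centre
        rect=cv2.minAreaRect(np.argwhere(m)[:,::-1].astype(np.float32))
        f=cv2.resize(g.astype(np.float32),None,fx=1,fy=1)
        yy,xx=np.mgrid[:g.shape[0],:g.shape[1]]
        near=(np.hypot(xx-c[0],yy-c[1])<8)&m
        d=[q for q in comps((g<48)&near,4) ]
        out.append((c,rect,[(q[0],q[1]) for q in d]))
    return out
E
python3 - <<'E'
from h import *
t=cv2.imread("pics/top0.png");g=cv2.cvtColor(t,cv2.COLOR_BGR2GRAY)
for o in modules(t):print(np.round(o[0],1),o[1],[(np.round(a,2),b) for a,b in o[2]])
np.set_printoptions(linewidth=250)
print(g[170:216,250]);print(g[170:216,220]); print(g[190,185:320])
print(g[226:252,294:318])
E
```

```text
[143.1 215.2] ((143.0, 215.5), (21.0, 20.0), 90.0) [(array([140.65, 209.62]), array([137, 208,   8,   4,  26], dtype=int32)), (array([145.62, 215.55]), array([136, 209,  15,  13,  60], dtype=int32))]
[304.3 237.8] ((304.3416442871094, 237.8258056640625), (15.791629791259766, 27.96830940246582), 2.726310968399048) [(array([301.44, 241.33]), array([298, 233,  12,  12,  27], dtype=int32)), (array([305.37, 235.26]), array([301, 233,  10,   6,  46], dtype=int32))]
[213. 246.] ((212.9130859375, 245.97479248046875), (29.109363555908203, 15.106757164001465), 72.47443389892578) [(array([210.9, 243.8]), array([207, 240,   9,   8,  40], dtype=int32)), (array([216.48, 248.52]), array([210, 240,  11,  14,  25], dtype=int32))]
[173.  250.4] ((172.65882873535156, 250.46470642089844), (29.177148818969727, 18.005229949951172), 77.47119140625) [(array([176.4 , 251.49]), array([169, 243,  12,  15,  47], dtype=int32)), (array([169.88, 248.22]), array([166, 245,   9,   7,  41], dtype=int32))]
[124 124 123 123 117 120 124 123 123 123 123 123 124 123 107 101 105 108 107 106 108 107 107 107 110  90  76 110 
[... 2677 characters left out ...]
3 124]
 [118 116 106  34  63  64  65  56  60  57  57  56  55  54  53  54  60  52  82  84  84  86 123 123]
 [121 118  83  26  67  69  57  51  52  66  67  66  56  51  54  66  71  55  83  85 114 116 123 123]
 [121 121  76  24  71  70  46  46  47  69  70  68  50  47  49  51  72  53  83  85 123 123 123 123]
 [122 121  61  26  70  69  59  50  54  69  67  68  54  47  47  62  71  66  84 115 124 123 123 123]
 [121 120  53  26  69  70  68  66  69  71  70  71  65  52  62  67  70  69  85 124 123 123 123 124]
 [122 120  59  26  41  40  42  42  43  45  44  48  50  47  53  62  66  71  84  97 123 123 124 124]
 [121 120  71  33  30  30  20  20  20  21  20  25  27  28  30  35  56  81  84  84 123 123 124 124]]
```

```bash
cat > meas.py <<'E'
from h import *
t=cv2.imread("pics/top0.png");g=cv2.cvtColor(t,cv2.COLOR_BGR2GRAY)
for c,r,ds in modules(t,roi=(195,270,120,330)):
    tog=max(ds,key=lambda q:-abs(q[1][2]/q[1][3]-1.4))[0] if ds else c
    b=cv2.boxPoints(r); e=b[1]-b[0]; f=b[2]-b[1]; L=e if np.hypot(*e)>np.hypot(*f) else f
    w=ray("top",[r[0],np.array(r[0])+L],.06); d=w[1]-w[0]
    a=np.arctan2(d[1],d[0]); a=(a+np.pi/2)%np.pi-np.pi/2
    print("mod px",np.round(c,1),"cands",[np.round(ray("top",[q[0]],.079)[0,:2],4) for q in ds],"centroid",np.round(ray("top",[c],.05)[0,:2],4),"yaw",round(a,3),"len",np.hypot(*d[:2]).round(3))
# rail / plate edges per column via gradient
gf=g.astype(float)
def col(cx,lo,hi,thr,rise):
    for r in range(lo,hi):
        v=gf[r,cx]
        if (v<thr)!=rise:
            v0=gf[r-1,cx]; return r-1+(v0-thr)/(v0-v)
P={k:[] for k in("rt","rb","pb")}
for cx in range(210,290,4):
    P["rt"].append((cx,col(cx,178,192,114.5,False)))
    P["rb"].append((cx,col(cx,188,202,99,False)))
    P["pb"].append((cx,col(cx,203,215,112,False)))
for k,z in(("rt",.047),("rb",.047),("pb",.02)):
    w=ray("top",P[k],z); q=np.polyfit(w[:,1],w[:,0],1); print(k,q,"x at y=.01",np.polyval(q,.01),np.std(w[:,0]-np.polyval(q,w[:,1])))
# ends of rail
for r in(188,190,192):
    row=gf[r,195:310]; i=np.where(row<115)[0]+195; print(r,i[0],[j for j in i if j<302][-1])
# wrench
k=np.zeros(g.shape,bool);k[185:215,335:375]=1
for c,st,m in comps((g<45)&k,30):
    R=cv2.minAreaRect(np.argwhere(m)[:,::-1].astype(np.float32));print("grip",c,R,ray("top",[c],.1))
print("bolt head",ray("top",[(310.2,188.5)],.11))
E
python3 meas.py
```

```text
mod px [143.4 212.4] cands [array([0.522 , 0.3083]), array([0.5349, 0.3274])] centroid [0.5314 0.3246] yaw -0.075 len 0.084
mod px [304.3 237.8] cands [array([ 0.4244, -0.137 ]), array([ 0.4414, -0.1493])] centroid [ 0.4378 -0.1488] yaw -0.107 len 0.083
mod px [213. 246.] cands [array([0.4273, 0.1221]), array([0.4132, 0.1064])] centroid [0.4241 0.1188] yaw 0.285 len 0.084
mod px [173.  250.4] cands [array([0.4089, 0.221 ]), array([0.419 , 0.2397])] centroid [0.4155 0.2362] yaw 0.216 len 0.084
rt [0.09134662 0.60846671] x at y=.01 0.6093801713159829 0.0008201349646193647
rb [0.08764775 0.57410995] x at y=.01 0.5749864297448425 0.0006112780029248365
pb [0.09023442 0.53537458] x at y=.01 0.5362769286528909 0.00048324093060412465
188 202 301
190 201 301
192 201 301
grip [355.69230769 201.85470085] ((355.6089172363281, 201.80801391601562), (29.11965560913086, 7.975788116455078), 15.52410888671875) [[ 0.52922809 -0.29773997  0.1       ]]
bolt head [[ 0.57133074 -0.16793663  0.11      ]]
```

```bash
cat > nav.py <<'E'
import sys
from h import *
from scipy.spatial.transform import Rotation as R
def delta(p,yaw):
    s=bot.observe();Rc=R.from_euler("xyz",s["tool_rot"]);Rt=R.from_euler("xyz",[np.pi,0,yaw])
    rv=(Rc.inv()*Rt).as_rotvec()/np.pi
    d=np.array(p)-s["position"]
    print("t",round(s["clock"],2),"pos",s["position"].round(4),"rot",s["tool_rot"].round(3),"F",s["force"].round(1),"w",round(s["grip_width"],4))
    print("rotation units",rv.round(4),"| dp units now-frame",(Rc.inv().apply(d)/.8).round(4),"| dp after-rot frame",(Rt.inv().apply(d)/.8).round(4))
if __name__=="__main__":
    v=[float(x) for x in sys.argv[1:]]; delta(v[:3],v[3])
E
python3 nav.py .535 .327 .205 1.496
```

```text
t 0.1 pos [0.1611 0.6036 0.2048] rot [-3.141  0.     2.881] F [ 0.1  0.5 -0.6] w 0.0855
rotation units [-3.000e-04  2.000e-04  4.408e-01] | dp units now-frame [-0.5407 -0.2135 -0.    ] | dp after-rot frame [-3.098e-01  4.919e-01 -2.000e-04]
```

>>> move_arm --jaw '[0,0,0,0,0,0,0,0]' --dp '[[0,0,0],[0,0,0],[0,0,0],[0,0,0],[0,0,0],[0,0,0],[0,0,0],[0,0,0]]' --rotation '[[0,0,0.055],[0,0,0.055],[0,0,0.055],[0,0,0.055],[0,0,0.055],[0,0,0.055],[0,0,0.055],[0,0,0.055]]' --squeeze 60

```text
clock: 1.1
position: [0.1611, 0.6036, 0.205]
tool_rot: [-3.142, 0.001, 1.493]
force: [0.5, -0.7, 0.2]
grip_width: 0.085
```

```bash
python3 nav.py .535 .327 .16 1.496
```

```text
t 1.1 pos [0.1611 0.6036 0.205 ] rot [-3.142e+00  1.000e-03  1.493e+00] F [ 0.5 -0.7  0.2] w 0.085
rotation units [-0.      0.0002 -0.001 ] | dp units now-frame [-0.3083  0.4929  0.0564] | dp after-rot frame [-0.3099  0.4919  0.0562]
```

>>> move_arm --jaw '[0,0,0,0,0,0,0,0,0,0]' --dp '[[-0.031,0.0492,0.005],[-0.031,0.0492,0.005],[-0.031,0.0492,0.005],[-0.031,0.0492,0.005],[-0.031,0.0492,0.005],[-0.031,0.0492,0.005],[-0.031,0.0492,0.005],[-0.031,0.0492,0.005],[-0.031,0.0492,0.005],[-0.031,0.0492,0.005]]' --rotation '[[0,0,0],[0,0,0],[0,0,0],[0,0,0],[0,0,0],[0,0,0],[0,0,0],[0,0,0],[0,0,0],[0,0,0]]'

```text
clock: 2.35
position: [0.5368, 0.327, 0.1649]
tool_rot: [-3.141, 0.0, 1.499]
force: [0.3, -0.1, 0.7]
grip_width: 0.0854
```

```bash
python3 nav.py .535 .327 .056 1.496
python3 - <<'E'
from h import *
t=grab_frame("top");cv2.imwrite("pics/top1.png",t);s=grab_frame("scene")
cv2.imwrite("pics/c1.png",np.vstack([cv2.resize(t[180:270,90:250],(640,360),interpolation=2),cv2.resize(s[110:210,240:400],(384,240),interpolation=2).repeat(1,0) if 0 else cv2.resize(s[60:150+30,240:453],(640,240*640//426),interpolation=2)])[:600])
E
```

```text
t 2.35 pos [0.5368 0.327  0.1649] rot [-3.141  0.     1.499] F [ 0.3 -0.1  0.7] w 0.0854
rotation units [-0.0001  0.0001  0.0008] | dp units now-frame [-1.000e-04 -2.200e-03  1.361e-01] | dp after-rot frame [-0.0002 -0.0022  0.1361]
```

View pics/c1.png

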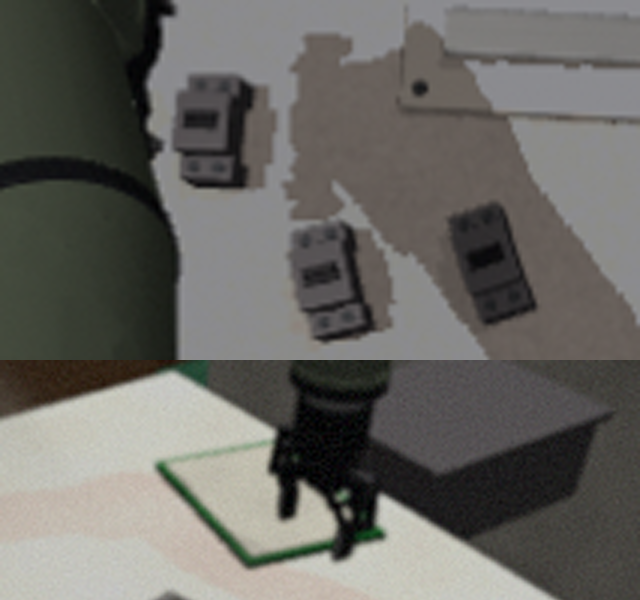

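Run:
```python
from h import *
for p in([.161,.604,.205],[.537,.327,.165],[.535,.327,.08]): print(proj("scene",p).round(1),proj("top",p).round(1))
s=grab_frame("scene");t=grab_frame("top");cv2.imwrite("pics/s2.png",np.hstack([s[:300,200:],t[:300,:300]]))
print(bot.observe()["position"],bot.observe()["qpos"].round(3))
```

```text
[[331.6  58.7]] [[ 17.7 349.9]]
[[342.  128.3]] [[132.3 203. ]]
[[338.  148.9]] [[140.  209.4]]
[0.53609767 0.32724898 0.16478315] [-0.859  0.593  0.327  1.644 -0.224  0.943 -0.525]
```

View pics/s2.png

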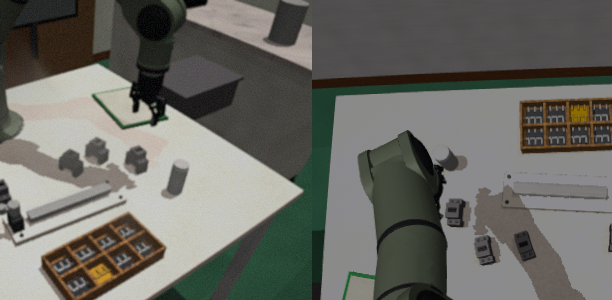

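>>> move_arm --jaw '[0,0,0,0]' --dp '[[0,-0.001,0.03],[0,0,0.03],[0,0,0.02],[0,0,0]]' --rotation '[[0,0,0],[0,0,0],[0,0,0],[0,0,0]]'

```text
clock: 3.05
position: [0.5341, 0.3284, 0.1005]
tool_rot: [-3.14, 0.001, 1.499]
force: [-0.4, -0.1, 1.0]
grip_width: 0.0855
```

```bash
python3 nav.py .535 .327 .056 1.496
python3 - <<'E'
from h import *
p=bot.observe()["position"]
print(proj("scene",[p,p+[.05,0,0.005],p-[.05,0,-.005]]).round(1),proj("top",[p,p+[.05,0,.005],p-[.05,0,-.005]]).round(1))
s=grab_frame("scene");t=grab_frame("top")
cv2.imwrite("pics/s3.png",np.hstack([cv2.resize(s[90:190,290:390],None,fx=4,fy=4,interpolation=2),cv2.resize(t[170:270,90:190],None,fx=4,fy=4,interpolation=2)]))
E
```

```text
t 3.05 pos [0.5341 0.3284 0.1005] rot [-3.140e+00  1.000e-03  1.499e+00] F [-0.4 -0.1  1. ] w 0.0855
rotation units [-0.0004  0.0003  0.001 ] | dp units now-frame [-0.0016  0.0013  0.0556] | dp after-rot frame [-0.0016  0.0012  0.0556]
[[339.  143.8]
 [349.3 150.1]
 [329.5 135.5]] [[137.8 208.4]
 [137.6 191. ]
 [137.  225.4]]
```

View pics/s3.png

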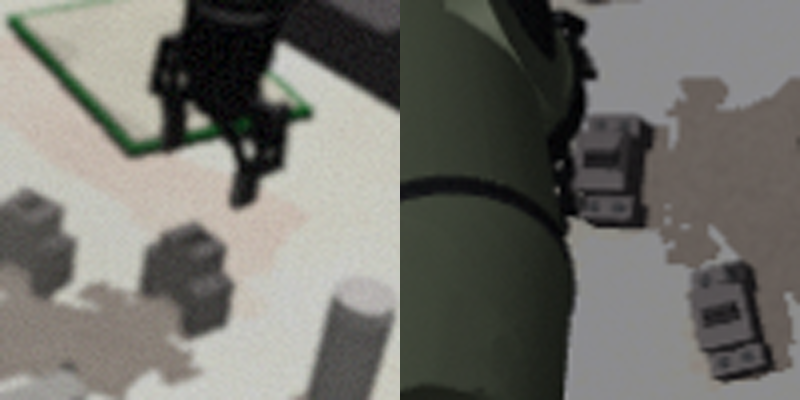

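```bash
cat > tip.py <<'E'
from h import *
def tips(name="x"):
    p=bot.observe()["position"]
    s=grab_frame("scene");g=cv2.GaussianBlur(cv2.cvtColor(s,cv2.COLOR_BGR2GRAY),(3,3),0)
    u,v=proj("scene",p)[0]; k=np.zeros(g.shape,bool);k[int(v)-45:int(v)+12,int(u)-30:int(u)+40]=1
    m=(g<45)&k
    for c,st,mm in comps(m,40):
        low={x:np.where(mm[:,x])[0].max() for x in range(st[0],st[0]+st[2])}
        print("blob",st,low)
    print("proj tcp",(u,v),"z+13",proj("scene",p+[0,0,.013]),"fingers",proj("scene",[p+[.049,0,.013],p+[-.049,0,.013]]).round(1),"dy1cm",(proj("scene",p+[0,.01,0])[0]-[u,v]).round(1),"dx1cm",(proj("scene",p+[.01,0,0])[0]-[u,v]).round(1),"dz",(proj("scene",p+[0,0,.01])[0]-[u,v]).round(1))
tips()
E
python3 tip.py
```

```text
blob [329  98  50  42 863] {329: np.int64(112), 330: np.int64(113), 331: np.int64(125), 332: np.int64(126), 333: np.int64(125), 334: np.int64(125), 335: np.int64(125), 336: np.int64(124), 337: np.int64(114), 338: np.int64(114), 339: np.int64(115), 340: np.int64(116), 341: np.int64(116), 342: np.int64(117), 343: np.int64(118), 344: np.int64(122), 345: np.int64(123), 346: np.int64(123), 347: np.int64(124), 348: np.int64(125), 349: np.int64(126), 350: np.int64(139), 351: np.int64(139), 352: np.int64(138), 353: np.int64(136), 354: np.int64(133), 355: np.int64(132), 356: np.int64(132), 357: np.int64(131), 358: np.int64(131), 359: np.int64(130), 360: np.int64(127), 361: np.int64(120), 362: np.int64(119), 363: np.int64(100), 364: np.int64(100), 365: np.int64(101), 366: np.int64(101), 367: np.int64(102), 368: np.int64(103), 369: np.int64(103), 370: np.int64(104), 371: np.int64(104), 372: np.int64(105), 373: np.int64(106), 374: np.int64(106), 375: np.int64(107), 376: np.int64(107), 377: np.int64(108), 378: np.int64(109)}
proj tcp (np.float64(339.27323289551833), np.float64(143.5923715148109)) z+13 [[339.81619397 140.4417907 ]] fingers [[349.8 147.8]
 [330.3 133.5]] dy1cm [ 2.2 -0.9] dx1cm [2.  1.5] dz [ 0.4 -2.4]
```

>>> move_arm --jaw '[255,255,255,255,255,255,255,255]' --dp '[[0,0,-0.025],[0,0,0],[0,0,0],[0,0,0],[0,0,0],[0,0,0],[0,0,0],[0,0,0]]' --rotation '[[0,0,0],[0,0,0],[0,0,0],[0,0,0],[0,0,0],[0,0,0],[0,0,0],[0,0,0]]'

```text
clock: 4.2
position: [0.535, 0.3281, 0.1212]
tool_rot: [-3.142, 0.0, 1.498]
force: [0.1, 0.3, 0.3]
grip_width: 0.0002
```

Run:
```python
from h import *
p=bot.observe()["position"]
print(p,proj("scene",p),proj("top",p))
s=grab_frame("scene");t=grab_frame("top")
a=cv2.resize(s[80:180,290:390],None,fx=4,fy=4,interpolation=2);b=cv2.resize(t[170:270,90:190],None,fx=4,fy=4,interpolation=2)
u=(proj("scene",p)[0]-[290,80])*4;cv2.circle(a,tuple(u.astype(int)),4,(0,0,255),1)
u=(proj("top",p)[0]-[90,170])*4;cv2.circle(b,tuple(u.astype(int)),4,(0,0,255),1)
cv2.imwrite("pics/s4.png",np.hstack([a,b]))
```

```text
[0.53501673 0.32810624 0.1212474 ] [[339.95724287 138.91494681]] [[135.9914303  206.72491968]]
```

View pics/s4.png

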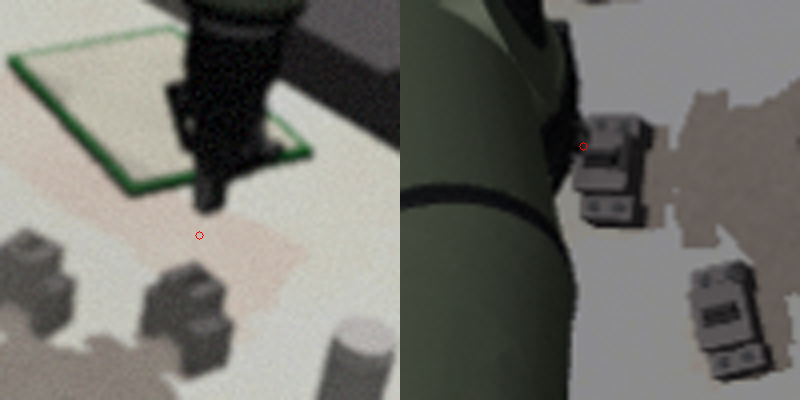

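>>> move_arm --jaw '[255,255,255,255,255,255,255,255]' --dp '[[0.01,-0.036,0],[0.01,-0.036,0],[0.01,-0.036,0],[0.01,-0.036,0],[0,0,0.045],[0,0,0.045],[0,0,0.042],[0,0,0]]' --rotation '[[0,0,0],[0,0,0],[0,0,0],[0,0,0],[0,0,0],[0,0,0],[0,0,0],[0,0,0]]'

```text
clock: 5.3
position: [0.4215, 0.3673, 0.0141]
tool_rot: [-3.139, 0.003, 1.498]
force: [0.5, -0.6, 1.6]
grip_width: -0.0001
```

>>> move_arm --jaw '[255,255,255,255,255,255]' --dp '[[0,0,0.0025],[0,0,0.0025],[0,0,0.0025],[0,0,0.0025],[0,0,0.0025],[0,0,0]]' --rotation '[[0,0,0],[0,0,0],[0,0,0],[0,0,0],[0,0,0],[0,0,0]]'

```text
clock: 6.05
position: [0.4224, 0.3683, 0.0056]
tool_rot: [-3.141, 0.0, 1.498]
force: [-0.1, 0.3, 0.2]
grip_width: 0.0002
```

Run:
```python
from h import *
p=bot.observe()["position"]
print(p,bot.observe()["force"],proj("scene",p),proj("top",p))
s=grab_frame("scene");t=grab_frame("top")
a=cv2.resize(s[60:160,250:350],None,fx=4,fy=4,interpolation=2);b=cv2.resize(t[190:290,90:190],None,fx=4,fy=4,interpolation=2)
u=(proj("scene",p)[0]-[250,60])*4;cv2.circle(a,tuple(u.astype(int)),4,(0,0,255),1)
u=(proj("top",p)[0]-[90,190])*4;cv2.circle(b,tuple(u.astype(int)),4,(0,0,255),1)
cv2.imwrite("pics/s5.png",np.hstack([a,b]))
```

```text
[0.42237726 0.36828698 0.00556721] [-0.13343949  0.31368664  0.21517791] [[323.61113457 146.2456032 ]] [[132.13163509 251.02031323]]
```

View pics/s5.png

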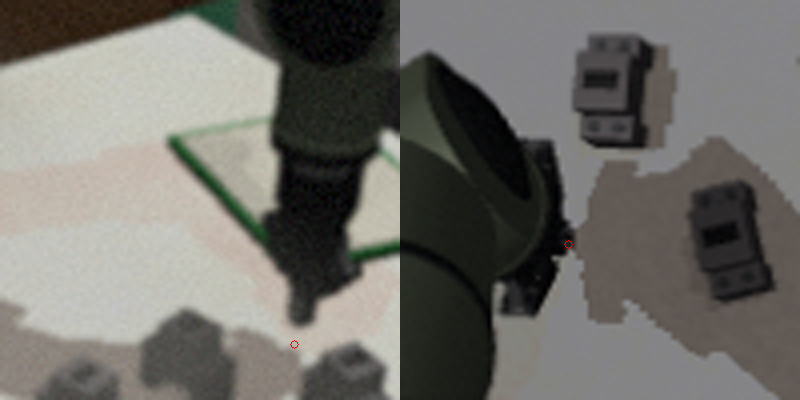

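>>> move_arm --jaw '[255,255,255,255,255]' --dp '[[0,0,0.0025],[0,0,0.0025],[0,0,0.002],[0,0,0],[0,0,0]]' --rotation '[[0,0,0],[0,0,0],[0,0,0],[0,0,0],[0,0,0]]'

```text
clock: 6.78
position: [0.4224, 0.3683, 0.0001]
tool_rot: [-3.142, 0.0, 1.498]
force: [1.0, -0.8, 0.7]
grip_width: -0.0002
```

>>> move_arm --jaw '[255,255,255]' --dp '[[0,0,0.002],[0,0,0.001],[0,0,0]]' --rotation '[[0,0,0],[0,0,0],[0,0,0]]'

```text
clock: 7.15
position: [0.4224, 0.3683, -0.0024]
tool_rot: [-3.142, 0.0, 1.498]
force: [0.9, -0.3, 1.1]
grip_width: 0.0
```

>>> move_arm --jaw '[255,255,255]' --dp '[[0,0,0.0025],[0,0,0.0025],[0,0,0]]' --rotation '[[0,0,0],[0,0,0],[0,0,0]]'

```text
clock: 7.52
position: [0.4223, 0.3683, -0.0065]
tool_rot: [-3.141, 0.0, 1.498]
force: [-0.1, 0.4, -0.4]
grip_width: -0.0
```

>>> move_arm --jaw '[255,255,255]' --dp '[[0,0,0.0025],[0,0,0.0015],[0,0,0]]' --rotation '[[0,0,0],[0,0,0],[0,0,0]]'

```text
clock: 7.9
position: [0.4224, 0.3683, -0.0096]
tool_rot: [-3.141, 0.0, 1.498]
force: [0.1, -0.2, 0.4]
grip_width: 0.0004
```

>>> move_arm --jaw '[255,255,255,255]' --dp '[[0,0,0.002],[0,0,0.002],[0,0,0.001],[0,0,0]]' --rotation '[[0,0,0],[0,0,0],[0,0,0],[0,0,0]]'

```text
clock: 8.4
position: [0.4224, 0.3683, -0.0136]
tool_rot: [-3.142, 0.0, 1.498]
force: [0.3, 0.2, -0.4]
grip_width: -0.0004
```

>>> move_arm --jaw '[255,255,255]' --dp '[[0,0,0.0015],[0,0,0.001],[0,0,0]]' --rotation '[[0,0,0],[0,0,0],[0,0,0]]'

```text
clock: 8.78
position: [0.4224, 0.3683, -0.0156]
tool_rot: [-3.142, 0.0, 1.498]
force: [-0.1, 0.1, 1.0]
grip_width: 0.0003
```

>>> move_arm --jaw '[255,255,255]' --dp '[[0,0,0.0015],[0,0,0.001],[0,0,0]]' --rotation '[[0,0,0],[0,0,0],[0,0,0]]'

```text
clock: 9.15
position: [0.4224, 0.3683, -0.0176]
tool_rot: [-3.141, 0.0, 1.498]
force: [0.2, 0.2, 0.4]
grip_width: -0.0002
```

>>> move_arm --jaw '[255,255,255]' --dp '[[0,0,0.0015],[0,0,0.001],[0,0,0]]' --rotation '[[0,0,0],[0,0,0],[0,0,0]]'

```text
clock: 9.52
position: [0.4224, 0.3683, -0.0196]
tool_rot: [-3.142, 0.0, 1.498]
force: [0.7, 0.2, 0.5]
grip_width: -0.0003
```

Run:
```python
from h import *
p=bot.observe()["position"]
print(p,proj("scene",p),proj("top",p))
s=grab_frame("scene");g=cv2.GaussianBlur(cv2.cvtColor(s,cv2.COLOR_BGR2GRAY),(3,3),0)
np.set_printoptions(linewidth=250)
u,v=proj("scene",p)[0].astype(int); print(u,v,g[v-25:v+4,u-12:u+14])
```

```text
[ 0.42241516  0.36832081 -0.01959062] [[322.88451952 151.55372174]] [[134.31120014 251.78533965]]
322 151 [[185 185 184 183 178 159 118  72  45  39  38  36  34  33  32  32  31  29  29  27  27  29  28  28  34  51]
 [187 186 185 184 181 166 130  84  53  43  42  39  36  34  34  34  33  31  31  30  29  29  28  32  46  77]
 [191 189 186 185 182 171 141  98  62  49  45  41  38  37  36  36  35  32  32  31  29  28  29  36  57  97]
 [193 191 188 187 185 177 155 114  72  51  44  41  40  40  38  37  35  32  33  32  30  29  32  39  60 101]
 [194 193 190 189 187 183 166 128  83  53  43  42  42  40  39  38  35  33  34  33  31  32  35  41  57  92]
 [194 193 192 190 188 185 172 140  96  60  44  42  42  40  40  39  37  35  36  36  34  34  37  42  54  79]
 [193 192 191 189 186 184 177 153 113  73  51  44  42  41  41  40  39  38  37  37  36  36  38  41  49  66]
 [192 192 191 187 184 185 182 167 136 100  70  52  45  43  42  42  42  40  38  38  38  38  39  41  44  56]
 [194 193 192 188 185 185 185 178 161 133 100  69  51  46  45  44  43  41  39  38  39  39  40  40  41  46]
 [195 195 194 191 188 187 186 1
[... 1409 characters left out ...]
 121 117 120 136 160 179 181 165 141 122 110 105  99  89]
 [127 130 130 130 130 129 130 131 129 129 130 129 128 127 129 141 161 175 170 147 117  97  91  91  87  78]
 [125 129 130 131 130 131 132 131 130 131 131 130 130 130 131 138 149 155 146 121  94  79  79  84  83  75]
 [123 129 129 129 129 129 131 131 131 131 131 130 130 130 129 128 127 124 115  96  77  69  71  77  81  81]
 [124 130 130 129 129 129 130 130 130 130 131 131 131 130 125 118 106  97  91  81  70  66  66  69  76  84]
 [125 131 131 129 129 129 130 130 130 130 130 131 132 130 124 111  94  83  78  74  69  66  65  66  70  76]
 [126 130 130 129 129 128 128 130 130 129 129 129 131 130 123 107  88  76  71  70  67  65  65  66  67  69]]
```

>>> move_arm --jaw '[255,255,255]' --dp '[[0,0,0.0015],[0,0,0.001],[0,0,0]]' --rotation '[[0,0,0],[0,0,0],[0,0,0]]'

```text
clock: 9.95
position: [0.4224, 0.3683, -0.0216]
tool_rot: [-3.142, 0.0, 1.498]
force: [-0.4, 0.8, -0.2]
grip_width: 0.0
```

>>> move_arm --jaw '[255,255,255]' --dp '[[0,0,0.0015],[0,0,0.001],[0,0,0]]' --rotation '[[0,0,0],[0,0,0],[0,0,0]]'

```text
clock: 10.32
position: [0.4224, 0.3683, -0.0236]
tool_rot: [-3.142, 0.0, 1.498]
force: [-0.6, -0.2, -0.7]
grip_width: 0.0001
```

>>> move_arm --jaw '[255,255,255]' --dp '[[0,0,0.0015],[0,0,0.001],[0,0,0]]' --rotation '[[0,0,0],[0,0,0],[0,0,0]]'

```text
clock: 10.7
position: [0.4224, 0.3683, -0.0256]
tool_rot: [-3.141, 0.0, 1.498]
force: [-0.7, -0.3, 0.6]
grip_width: 0.0003
```

Run:
```python
from h import *
o=bot.observe();p=o["position"]
print(p,o["force"],o["joint_efforts"].round(2))
s=grab_frame("scene");g=cv2.GaussianBlur(cv2.cvtColor(s,cv2.COLOR_BGR2GRAY),(3,3),0)
np.set_printoptions(linewidth=250)
print(g[138:152,318:334])
print(ray("scene",[(324.5,146)],0),proj("scene",[p*[1,1,0],p*[1,1,0]+[0,0,.01]]))
t=grab_frame("top");g=cv2.cvtColor(t,cv2.COLOR_BGR2GRAY);print(proj("top",p*[1,1,0]));print(g[240:262,124:146])
```

```text
[ 0.42239181  0.36827521 -0.02559526] [-0.67828931 -0.31004602  0.57245412] [ 1.000e-02 -9.562e+01  9.700e+00 -1.892e+01  0.000e+00 -3.000e-02
  1.000e-02]
[[188 178 150 107  71  53  47  47  46  45  45  45  43  41  42  51]
 [189 182 158 119  80  58  51  49  48  48  48  49  51  54  64  84]
 [188 181 160 123  85  63  54  51  51  52  57  67  78  89 106 129]
 [187 179 157 121  85  65  57  53  52  60  78 103 123 137 152 168]
 [182 174 152 116  84  67  60  55  55  72 106 142 164 174 181 186]
 [166 160 140 108  81  68  62  55  58  85 128 166 185 190 190 190]
 [145 141 124 100  79  68  61  55  63  95 141 175 189 191 191 189]
 [133 130 116  96  79  68  59  57  69 103 148 178 187 187 186 182]
 [129 127 115  96  80  69  61  64  83 118 156 179 181 175 169 162]
 [129 127 118 101  86  76  73  84 111 143 167 175 167 152 140 130]
 [131 129 123 113 102  94  94 111 140 165 174 164 143 122 111 104]
 [131 130 127 124 118 113 115 131 155 171 168 147 117  97  91  90]
 [131 130 130 130 127 125 127 135 147 155 146 122  95  79  79  83]
 [131 130 131 131 130 129 129 127 127 124 114  96  78  68  71  78]]
[[4.1
[... 1435 characters left out ...]
8  17  19  18  44  94  95  93  93  92  91  92  93  92  93  92]
 [ 31  21   6   6   7   6  28 106 131 128  93  93  93  93  93  92  91  91  93  93  93  92]
 [ 21   4   5   5   7   9   9  42  80 126  91  92  93  93  93  92  92  91  92  92  92  91]
 [  9   4   5   8  10   9   6  20  72  83  92  94  95  94  94  92  91  91  91  91  92  92]
 [  5   5   8   8  12   6  10  12  50  82  92  93  94  94  92  92  93  95  93  91  90  91]
 [  5   5  15  17   5   9   3  20  72  84  92  92  93  92  93  92  92  93  92  91  89  90]
 [ 10   7  37  39   6   8  10  59 130  93  92  91  95  94  94  96  94  93  92  92  92  92]
 [  5  10   4   6   7   4  24 108 129  93  92  92  93  93  94  94  93  93  92  94  93  92]]
```

>>> move_arm --jaw '[255,255,255]' --dp '[[0,0,0.00125],[0,0,0.00125],[0,0,0]]' --rotation '[[0,0,0],[0,0,0],[0,0,0]]'

```text
clock: 11.18
position: [0.4226, 0.3684, -0.026]
tool_rot: [-3.142, -0.001, 1.498]
force: [-7.2, -5.7, 35.9]
grip_width: 0.0
```

>>> move_arm --jaw '[255,255,255]' --dp '[[0,0,0.00125],[0,0,0.00125],[0,0,0]]' --rotation '[[0,0,0],[0,0,0],[0,0,0]]'

```text
clock: 11.55
position: [0.4227, 0.3685, -0.0263]
tool_rot: [-3.141, -0.002, 1.498]
force: [-17.6, -13.2, 79.0]
grip_width: -0.0001
```

>>> move_arm --jaw '[255,255,0,0,0]' --dp '[[0,0,-0.03],[0,0,-0.05],[0,0,-0.05],[0,0,-0.04],[0,0,0]]' --rotation '[[0,0,0],[0,0,0],[0,0,0],[0,0,0],[0,0,0]]'

```text
clock: 12.18
position: [0.4233, 0.3692, 0.1086]
tool_rot: [3.139, -0.003, 1.498]
force: [-0.6, -0.3, -0.3]
grip_width: 0.0544
```

```bash
python3 nav.py .535 .327 .026 1.496
```

```text
t 12.18 pos [0.4233 0.3692 0.1086] rot [ 3.139e+00 -3.000e-03  1.498e+00] F [-0.6 -0.3 -0.3] w 0.0544
rotation units [ 0.0007 -0.001   0.0008] | dp units now-frame [-0.0429  0.1428  0.1034] | dp after-rot frame [-0.0422  0.1432  0.1033]
```

>>> move_arm --jaw '[0,0,0,0,0,0,0,0,0]' --dp '[[-0.0107,0.0357,0],[-0.0107,0.0357,0],[-0.0107,0.0357,0],[-0.0107,0.0357,0],[0,0,0.03],[0,0,0.03],[0,0,0.025],[0,0,0.013],[0,0,0.005]]' --rotation '[[0,0,0],[0,0,0],[0,0,0],[0,0,0],[0,0,0],[0,0,0],[0,0,0],[0,0,0],[0,0,0]]'

```text
clock: 13.3
position: [0.5338, 0.3259, 0.0236]
tool_rot: [-3.141, 0.0, 1.499]
force: [-0.7, -0.6, 0.2]
grip_width: 0.0853
```

>>> move_arm --jaw '[200,200,200,200,200,200]' --dp '[[0,0,0],[0,0,0],[0,0,0],[0,0,0],[0,0,0],[0,0,0]]' --rotation '[[0,0,0],[0,0,0],[0,0,0],[0,0,0],[0,0,0],[0,0,0]]' --squeeze 50

```text
clock: 14.05
position: [0.5342, 0.3262, 0.0249]
tool_rot: [3.141, -0.001, 1.498]
force: [-3.6, -0.3, 6.5]
grip_width: 0.0442
```

>>> move_arm --jaw '[200,200,200,200]' --dp '[[0,0,-0.02],[0,0,-0.05],[0,0,-0.055],[0,0,0]]' --rotation '[[0,0,0],[0,0,0],[0,0,0],[0,0,0]]'

```text
clock: 14.55
position: [0.5356, 0.3269, 0.1283]
tool_rot: [3.137, -0.004, 1.498]
force: [-1.4, 0.3, -3.4]
grip_width: 0.0438
```

```bash
python3 nav.py .600 .0996 .11 1.481
```

```text
t 14.55 pos [0.5356 0.3269 0.1283] rot [ 3.137 -0.004  1.498] F [-1.4  0.3 -3.4] w 0.0438
rotation units [ 0.0014 -0.0013  0.0055] | dp units now-frame [-0.2776  0.1008  0.0223] | dp after-rot frame [-0.2757  0.1057  0.0229]
```

>>> move_arm --jaw '[200,200,200,200,200,200,200,200]' --dp '[[0,0,0],[-0.046,0.0175,0],[-0.046,0.0175,0],[-0.046,0.0175,0],[-0.046,0.0175,0],[-0.046,0.0175,0],[-0.046,0.0175,0],[0,0,0]]' --rotation '[[0,0,0.0055],[0,0,0],[0,0,0],[0,0,0],[0,0,0],[0,0,0],[0,0,0],[0,0,0]]'

```text
clock: 15.55
position: [0.5978, 0.0946, 0.1232]
tool_rot: [-3.14, 0.002, 1.476]
force: [-0.1, 1.0, -3.8]
grip_width: 0.0441
```

```bash
python3 nav.py .600 .0996 .07 1.481;  python3 - <<'E'
from h import *
o=bot.observe();p=o["position"]
s=grab_frame("scene");t=grab_frame("top");cv2.imwrite("pics/top6.png",t);cv2.imwrite("pics/sc6.png",s)
a=cv2.resize(s[140:240,220:340],None,fx=4,fy=4,interpolation=2)[:,:400];a=cv2.resize(s[120:220,230:330],None,fx=4,fy=4,interpolation=2);b=cv2.resize(t[150:250,190:290],None,fx=4,fy=4,interpolation=2)
cv2.imwrite("pics/s6.png",np.hstack([a,b]))
E
```

```text
t 15.55 pos [0.5978 0.0946 0.1232] rot [-3.140e+00  2.000e-03  1.476e+00] F [-0.1  1.  -3.8] w 0.0441
rotation units [-0.0004  0.0007 -0.0017] | dp units now-frame [0.0066 0.0022 0.0665] | dp after-rot frame [0.0065 0.0022 0.0665]
```

View pics/s6.png

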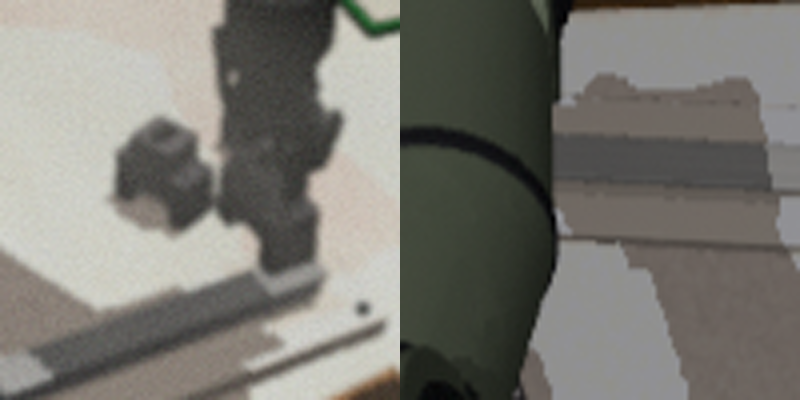

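>>> move_arm --jaw '[200,200,200,200,200]' --dp '[[0.005,0.0022,0.015],[0,0,0.02],[0,0,0.015],[0,0,0.005],[0,0,0]]' --rotation '[[0,0,-0.0017],[0,0,0],[0,0,0],[0,0,0],[0,0,0]]'

```text
clock: 16.27
position: [0.5998, 0.1022, 0.0799]
tool_rot: [-3.141, 0.0, 1.486]
force: [0.1, -0.2, -3.2]
grip_width: 0.0441
```

```bash
python3 nav.py .600 .0996 .07 1.481;  python3 - <<'E'
from h import *
o=bot.observe();p=o["position"]
s=grab_frame("scene")
a=cv2.resize(s[160:235,200:340],None,fx=5.7,fy=5.7,interpolation=2)
# overlay rail edges predicted from top measurement and module bottom corners from tool
e=np.array([-.0897,.996]) ;ey=np.array([.0897,.996]);ex=np.array([.996,-.0897])
def draw(P,col):
    u=((proj("scene",P)-[200,160])*5.7).astype(int)
    cv2.polylines(a,[u.reshape(-1,1,2)],False,col,1)
m=np.array([.592,.01])
for sx in(-.018,.018): draw([np.r_[m+sx*ex-.14*ey,.047],np.r_[m+sx*ex+.14*ey,.047]],(0,0,255))
c=p[:2]; z=p[2]-.0249
for hx,hz in((.04,0),(.04,.05),(.0225,.076)): draw([np.r_[c+i*hx*ex+j*.02*ey,z+hz] for i,j in((-1,-1),(1,-1),(1,1),(-1,1),(-1,-1))],(0,255,0))
cv2.imwrite("pics/s7.png",a)
E
```

```text
t 16.27 pos [0.5998 0.1022 0.0799] rot [-3.141  0.     1.486] F [ 0.1 -0.2 -3.2] w 0.0441
rotation units [-0.0001  0.0001  0.0017] | dp units now-frame [-0.0032  0.0005  0.0123] | dp after-rot frame [-0.0032  0.0005  0.0123]
```

View pics/s7.png

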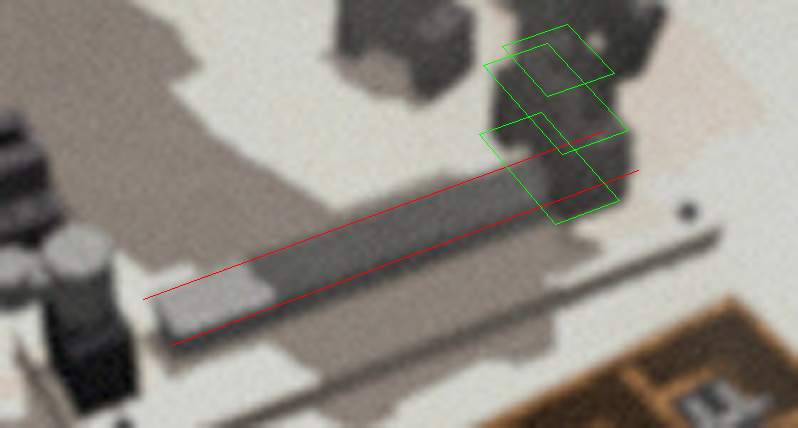

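Run:
```python
from h import *
o=bot.observe();p=o["position"]
g=np.mean([cv2.cvtColor(grab_frame("scene"),cv2.COLOR_BGR2GRAY).astype(float) for _ in range(6)],0)
np.set_printoptions(linewidth=200)
for c in(235,250,260,270,280,285,290,297,299,301,303,305,307,309): 
    print(c,g[180:224,c].round().astype(int))
```

```text
235 [185 163 145 135 134 132 132 132 132 130 131 132 134 129 127 127 130 129 130 130 129 128 129 127 127 123 131 143 152 156 156 158 160 158 160 162 150 115  76  62  66  85 115 152]
250 [206 207 206 206 206 207 206 205 206 205 198 175 148 130 127 129 128 130 130 129 130 127 112  96  93  93  93  93  92  91  90  78  66  62  65  82 102 120 129 131 133 145 170 193]
260 [206 204 205 207 207 206 207 206 207 205 205 206 205 207 205 193 169 137 118 103  94  93  93  94  94  94  92  86  76  67  69  77  96 119 130 131 131 130 131 130 131 130 131 128]
270 [206 205 206 204 204 205 205 205 204 204 205 197 178 148 123 104  94  93  91  91  92  92  92  86  76  65  66  72  95 115 127 131 129 128 133 130 131 130 129 128 123 110  90  86]
280 [200 202 202 203 203 204 203 204 201 196 171 130 100  95  94  96  92  95  93  89  82  74  68  73  87 111 125 132 131 131 131 129 130 132 130 132 123 110  93  85  92 108 126 130]
285 [172 169 172 178 188 197 201 202 200 178 134 101  95  96  96  96  96  92  83  75  69  75  88 111 127 130 130 132 130 131 130 130 131 132 125 112  94  85  95 109 123 131 144 176]
290 [ 59
[... 747 characters left out ...]
7  71  64  66  65  64  60  62  60  57  57  67 106 160 194 196 172 138 122 132 158 184 189 159 113  91 117 162 197 207 206 207 206 206 206 207 208 204 194]
305 [ 62  72  83  90  89  78  70  64  66  62  64  62  64  62  59  66  97 148 187 200 198 192 177 159 164 184 193 169 122  93 112 157 193 206 207 207 207 205 207 206 208 205 193 161]
307 [ 87  82  84  83  80  70  63  64  64  66  64  64  62  59  62  86 132 174 194 200 198 200 202 202 204 200 176 133  97 101 142 182 204 208 207 205 206 206 208 207 206 194 163 116]
309 [157 126 102  86  74  68  70  73  72  72  76  83  88  94 106 138 174 194 199 198 198 201 204 206 202 182 141 100 100 135 177 201 204 207 205 205 204 206 206 202 191 163 122  89]
```

>>> move_arm --jaw '[200,200,200,200,200]' --dp '[[-0.005,-0.0015,0],[0,0,0.004],[0,0,0.004],[0,0,0.003],[0,0,0]]' --rotation '[[0,0,0.0015],[0,0,0],[0,0,0],[0,0,0],[0,0,0]]'

```text
clock: 17.25
position: [0.5983, 0.0985, 0.071]
tool_rot: [-3.141, 0.0, 1.482]
force: [-0.6, 1.1, -3.3]
grip_width: 0.0442
```

>>> move_arm --jaw '[200,200,200,200]' --dp '[[0,0,0.002],[0,0,0.002],[0,0,0.001],[0,0,0]]' --rotation '[[0,0,0],[0,0,0],[0,0,0],[0,0,0]]'

```text
clock: 17.75
position: [0.5984, 0.0985, 0.0675]
tool_rot: [3.141, -0.0, 1.482]
force: [-2.1, -0.3, 2.6]
grip_width: 0.0441
```

>>> move_arm --jaw '[200,200,200,200]' --dp '[[0,-0.001,0],[0,0,0.001],[0,0,0.001],[0,0,0]]' --rotation '[[0,0,0],[0,0,0],[0,0,0],[0,0,0]]'

```text
clock: 18.25
position: [0.5983, 0.0985, 0.0669]
tool_rot: [3.14, -0.001, 1.482]
force: [-3.8, -0.9, 20.3]
grip_width: 0.0441
```

Run:
```python
from h import *
o=bot.observe();p=o["position"];print(p,o["force"],o["moment"],o["tool_rot"])
s=grab_frame("scene")
g=np.mean([grab_frame("scene").astype(float) for _ in range(4)],0).astype(np.uint8)
a=cv2.resize(g[150:225,240:340],None,fx=7.5,fy=7.5,interpolation=2)
cv2.imwrite("pics/s8.png",a)
```

```text
[0.59833538 0.09850583 0.06694196] [-3.76829285 -0.94184594 20.30165736] [-0.18088375  1.31975573  0.04272607] [ 3.14001166e+00 -6.22934543e-04  1.48164971e+00]
```

View pics/s8.png

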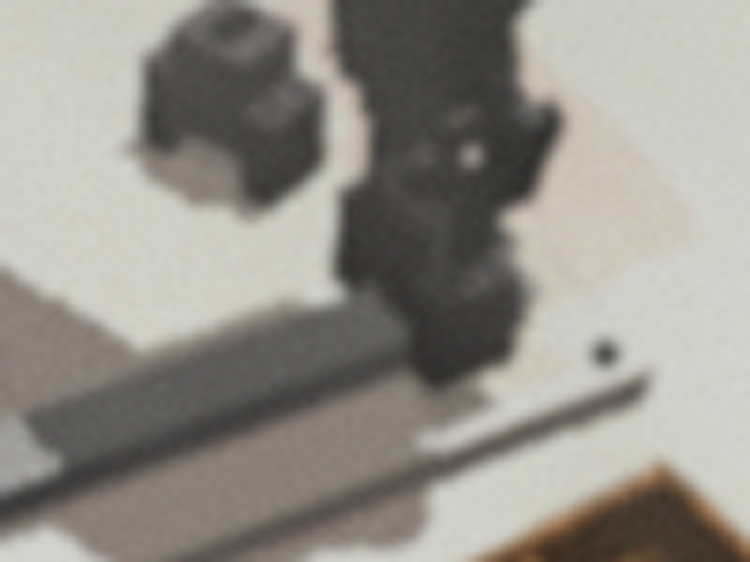

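>>> move_arm --jaw '[200,200,200,200,200,200,200]' --dp '[[0,0,-0.005],[0,0,-0.0025],[0,-0.0035,0],[0,0,0.0025],[0,0,0.0025],[0,0,0.001],[0,0,0]]' --rotation '[[0,0,0],[0,0,0],[0,0,0],[0,0,0],[0,0,0],[0,0,0],[0,0,0]]'

```text
clock: 19.38
position: [0.5948, 0.0987, 0.0668]
tool_rot: [-3.141, 0.0, 1.482]
force: [-0.3, 0.0, -3.4]
grip_width: 0.0436
```

```bash
cat > st.py <<'E'
from h import *
o=bot.observe();print(round(o["clock"],2),o["position"].round(4),"F",o["force"].round(1),"M",o["moment"].round(2),"rot",o["tool_rot"].round(4),"w",round(o["grip_width"],4))
E
python3 st.py
```

```text
19.38 [0.5948 0.0987 0.0668] F [-0.3  0.  -3.4] M [-0.01 -0.   -0.02] rot [-3.1414e+00  1.0000e-04  1.4818e+00] w 0.0436
```

>>> move_arm --jaw '[200,200,200]' --dp '[[0,0,0.00125],[0,0,0.00125],[0,0,0]]' --rotation '[[0,0,0],[0,0,0],[0,0,0]]'

```text
clock: 19.75
position: [0.5952, 0.0988, 0.0654]
tool_rot: [3.141, -0.0, 1.482]
force: [-1.2, -0.1, 4.6]
grip_width: 0.0438
```

```bash
python3 st.py
```

```text
19.75 [0.5952 0.0988 0.0654] F [-1.2 -0.1  4.6] M [-0.03  0.31  0.05] rot [ 3.1409e+00 -3.0000e-04  1.4817e+00] w 0.0438
```

>>> move_arm --jaw '[200,200,200]' --dp '[[0,-0.001,0.00125],[0,0,0.00125],[0,0,0]]' --rotation '[[0,0,0],[0,0,0],[0,0,0]]'

```text
clock: 20.12
position: [0.595, 0.0989, 0.0639]
tool_rot: [3.14, -0.001, 1.482]
force: [0.0, -0.4, 10.2]
grip_width: 0.0442
```

```bash
python3 st.py
```

```text
20.12 [0.595  0.0989 0.0639] F [ 0.  -0.4 10.2] M [-0.04 -0.01  0.01] rot [ 3.1396e+00 -6.0000e-04  1.4816e+00] w 0.0442
```

>>> move_arm --jaw '[200,200,200]' --dp '[[0,0,0.00125],[0,0,0.00125],[0,0,0]]' --rotation '[[0,0,0],[0,0,0],[0,0,0]]'

```text
clock: 20.5
position: [0.5949, 0.0989, 0.0616]
tool_rot: [3.14, -0.001, 1.482]
force: [1.1, -0.7, 6.1]
grip_width: 0.0441
```

```bash
python3 st.py
```

```text
20.5 [0.5949 0.0989 0.0616] F [ 1.1 -0.7  6.1] M [-0.02 -0.23 -0.07] rot [ 3.1398e+00 -6.0000e-04  1.4816e+00] w 0.0441
```

>>> move_arm --jaw '[200,200,200,200,200]' --dp '[[0,0,0.0015],[0,0,0.0015],[0,0,0.0015],[0,0,0.0015],[0,0,0]]' --rotation '[[0,0,0],[0,0,0],[0,0,0],[0,0,0],[0,0,0]]'

```text
clock: 21.12
position: [0.594, 0.0988, 0.0556]
tool_rot: [3.142, 0.0, 1.482]
force: [5.2, 1.3, -10.2]
grip_width: 0.0441
```

```bash
python3 st.py
```

```text
21.12 [0.594  0.0988 0.0556] F [  5.2   1.3 -10.2] M [ 0.13 -1.53 -0.04] rot [3.1416e+00 2.0000e-04 1.4819e+00] w 0.0441
```

>>> move_arm --jaw '[200,200,200]' --dp '[[0,0.0005,0.00075],[0,0,0.00075],[0,0,0]]' --rotation '[[0,0,0],[0,0,0],[0,0,0]]'

```text
clock: 21.5
position: [0.5943, 0.0988, 0.0549]
tool_rot: [-3.141, 0.0, 1.482]
force: [2.8, 0.4, -2.7]
grip_width: 0.0441
```

```bash
python3 st.py
```

```text
21.5 [0.5943 0.0988 0.0549] F [ 2.8  0.4 -2.7] M [-0.02 -0.7  -0.04] rot [-3.1415e+00  1.0000e-04  1.4817e+00] w 0.0441
```

>>> move_arm --jaw '[200,200,200]' --dp '[[0,0.0003,0.0006],[0,0,0.0006],[0,0,0]]' --rotation '[[0,0,0],[0,0,0],[0,0,0]]'

```text
clock: 21.88
position: [0.5944, 0.0988, 0.0548]
tool_rot: [-3.141, -0.0, 1.482]
force: [-5.6, -1.1, 17.0]
grip_width: 0.0442
```

```bash
python3 st.py
```

```text
21.88 [0.5944 0.0988 0.0548] F [-5.6 -1.1 17. ] M [-0.07  1.14  0.08] rot [-3.1412e+00 -3.0000e-04  1.4817e+00] w 0.0442
```

>>> move_arm --jaw '[200,0,0,0,0,0,0,0]' --dp '[[0,0,-0.001],[0,0,0],[0,0,0],[0,0,0],[0,0,-0.02],[0,0,-0.04],[0,0,-0.05],[0,0,0]]' --rotation '[[0,0,0],[0,0,0],[0,0,0],[0,0,0],[0,0,0],[0,0,0],[0,0,0],[0,0,0]]'

```text
clock: 22.88
position: [0.5964, 0.0989, 0.1466]
tool_rot: [3.137, -0.002, 1.482]
force: [0.1, 0.4, -0.3]
grip_width: 0.0852
```

```bash
python3 st.py; python3 nav.py .414 .238 .1 1.787
python3 - <<'E'
from h import *
t=grab_frame("top");s=grab_frame("scene");cv2.imwrite("pics/top9.png",t)
for c,r,ds in modules(t,roi=(195,270,120,330)): print(np.round(c,1),r,[np.round(ray("top",[q[0]],.079)[0,:2],4) for q in ds])
cv2.imwrite("pics/s9.png",np.hstack([cv2.resize(s[120:240,180:345],(412,300),interpolation=2),cv2.resize(t[150:270,120:275],(388,300),interpolation=2)]))
E
```

```text
22.88 [0.5964 0.0989 0.1466] F [ 0.1  0.4 -0.3] M [-0.03  0.01 -0.05] rot [ 3.1366e+00 -1.9000e-03  1.4815e+00] w 0.0852
t 22.88 pos [0.5964 0.0989 0.1466] rot [ 3.137e+00 -2.000e-03  1.482e+00] F [ 0.1  0.4 -0.3] w 0.0852
rotation units [ 0.0017 -0.0004 -0.0972] | dp units now-frame [ 0.1527 -0.2428  0.0573] | dp after-rot frame [ 0.2187 -0.1853  0.0582]
[302.6 242.3] ((304.2776184082031, 238.7251434326172), (15.76764965057373, 27.278034210205078), 3.012787342071533) [array([ 0.4233, -0.1256])]
```

View pics/s9.png

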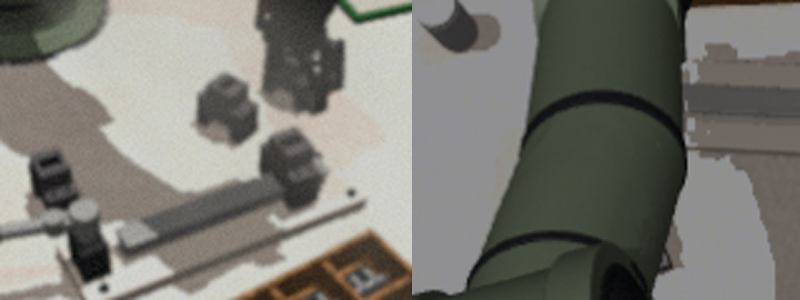

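```bash
python3 nav.py .437 -.149 .0265 1.464
```

```text
t 22.98 pos [0.5947 0.099  0.1436] rot [ 3.141e+00 -1.000e-03  1.482e+00] F [-0.7  0.2 -0.7] w 0.0856
rotation units [ 0.0003 -0.0002  0.0057] | dp units now-frame [-0.3263 -0.1691  0.146 ] | dp after-rot frame [-0.3292 -0.163   0.1463]
```

>>> move_arm --jaw '[0,0,0,0,0,0,0,0,0,0]' --dp '[[0,0,0],[-0.0411,-0.0204,0],[-0.0411,-0.0204,0],[-0.0411,-0.0204,0],[-0.0411,-0.0204,0],[-0.0411,-0.0204,0],[-0.0411,-0.0204,0],[-0.0411,-0.0204,0],[-0.0411,-0.0204,0],[0,0,0.04]]' --rotation '[[0,0,0.0057],[0,0,0],[0,0,0],[0,0,0],[0,0,0],[0,0,0],[0,0,0],[0,0,0],[0,0,0],[0,0,0]]'

```text
clock: 24.22
position: [0.4364, -0.1512, 0.1114]
tool_rot: [3.139, 0.001, 1.459]
force: [0.9, 0.9, -0.2]
grip_width: 0.0854
```

```bash
python3 nav.py .437 -.149 .0265 1.464
python3 - <<'E'
from h import *
t=grab_frame("top");cv2.imwrite("pics/top10.png",t)
for c,r,ds in modules(t,roi=(195,275,100,330)): print(np.round(c,1),r,[np.round(ray("top",[q[0]],.079)[0,:2],4) for q in ds])
E
```

```text
t 24.23 pos [ 0.4364 -0.1512  0.1114] rot [3.139e+00 1.000e-03 1.459e+00] F [ 0.9  0.9 -0.2] w 0.0854
rotation units [ 0.0008  0.0002 -0.0014] | dp units now-frame [0.0028 0.0002 0.1061] | dp after-rot frame [0.0028 0.0005 0.1061]
[215.2 248.1] ((213.05003356933594, 246.14999389648438), (28.144268035888672, 14.546475410461426), 71.56504821777344) [array([0.4114, 0.105 ])]
[174.  250.9] ((172.90000915527344, 250.79998779296875), (27.984031677246094, 16.161319732666016), 77.47119140625) [array([0.4077, 0.2204]), array([0.4191, 0.2379])]
```

>>> move_arm --jaw '[0,0,0,0,0,0]' --dp '[[0.002,0,0.03],[0,0,0.03],[0,0,0.025],[0,0,0.013],[0,0,0.006],[0,0,0]]' --rotation '[[0,0,0],[0,0,0],[0,0,0],[0,0,0],[0,0,0],[0,0,0]]'

```text
clock: 25.02
position: [0.437, -0.1472, 0.0277]
tool_rot: [-3.141, -0.0, 1.464]
force: [-0.5, 0.2, 1.0]
grip_width: 0.0854
```

>>> move_arm --jaw '[200,200,200,200,200,200]' --dp '[[0,0,0],[0,0,0],[0,0,0],[0,0,0],[0,0,0],[0,0,0]]' --rotation '[[0,0,0],[0,0,0],[0,0,0],[0,0,0],[0,0,0],[0,0,0]]' --squeeze 50

```text
clock: 25.78
position: [0.4373, -0.1473, 0.0281]
tool_rot: [3.141, -0.0, 1.464]
force: [-0.2, 1.1, 9.8]
grip_width: 0.0437
```

```bash
python3 st.py
```

```text
25.77 [ 0.4373 -0.1473  0.0281] F [-0.2  1.1  9.8] M [ 0.06  0.49 -0.01] rot [ 3.1408e+00 -1.0000e-04  1.4639e+00] w 0.0437
```

>>> move_arm --jaw '[200,200,200,200,200]' --dp '[[0,0,-0.015],[0,0,-0.045],[0,0,-0.055],[0,0,0],[0,0,0]]' --rotation '[[0,0,0],[0,0,0],[0,0,0],[0,0,-0.0055],[0,0,0]]'

```text
clock: 26.4
position: [0.4368, -0.147, 0.1194]
tool_rot: [3.142, -0.0, 1.482]
force: [0.1, 0.6, -3.0]
grip_width: 0.0439
```

```bash
python3 nav.py .5782 -.0796 .085 1.481
```

```text
t 26.4 pos [ 0.4368 -0.147   0.1194] rot [ 3.142 -0.     1.482] F [ 0.1  0.6 -3. ] w 0.0439
rotation units [ 0.     -0.0001  0.0002] | dp units now-frame [0.0996 0.1686 0.0431] | dp after-rot frame [0.0997 0.1685 0.043 ]
```

>>> move_arm --jaw '[200,200,200,200,200,200,200,200]' --dp '[[0.02,0.0337,0],[0.02,0.0337,0],[0.02,0.0337,0],[0.02,0.0337,0],[0.02,0.0337,0],[0,0,0.02],[0,0,0.02],[0,0,0]]' --rotation '[[0,0,0],[0,0,0],[0,0,0],[0,0,0],[0,0,0],[0,0,0],[0,0,0],[0,0,0]]'

```text
clock: 27.4
position: [0.5765, -0.0802, 0.0857]
tool_rot: [-3.138, 0.0, 1.48]
force: [1.0, -0.1, -1.9]
grip_width: 0.0441
```

```bash
python3 nav.py .5782 -.0796 .073 1.481
```

```text
t 27.4 pos [ 0.5765 -0.0802  0.0857] rot [-3.138  0.     1.48 ] F [ 1.  -0.1 -1.9] w 0.0441
rotation units [-0.0011  0.0001 -0.0003] | dp units now-frame [0.0009 0.0021 0.0158] | dp after-rot frame [0.0009 0.002  0.0158]
```

>>> move_arm --jaw '[200,200,200,200,200]' --dp '[[0,0,0.005],[0,0,0.005],[0,0,0.004],[0,0,0],[0,0,0]]' --rotation '[[0,0,0],[0,0,0],[0,0,0],[0,0,0],[0,0,0]]'

```text
clock: 28.02
position: [0.5784, -0.0796, 0.0765]
tool_rot: [3.141, 0.0, 1.481]
force: [0.6, -0.3, -2.3]
grip_width: 0.044
```

```bash
python3 st.py
```

```text
28.02 [ 0.5784 -0.0796  0.0765] F [ 0.6 -0.3 -2.3] M [0.01 0.01 0.03] rot [3.1414 0.     1.4812] w 0.044
```

>>> move_arm --jaw '[200,200,200,200,200]' --dp '[[0,0,0.0025],[0,0,0.0025],[0,0,0.002],[0,0,0.0015],[0,0,0]]' --rotation '[[0,0,0],[0,0,0],[0,0,0],[0,0,0],[0,0,0]]'

```text
clock: 28.65
position: [0.5783, -0.0796, 0.0695]
tool_rot: [-3.141, 0.0, 1.481]
force: [-0.2, -0.2, -2.2]
grip_width: 0.0439
```

```bash
python3 st.py
```

```text
28.65 [ 0.5783 -0.0796  0.0695] F [-0.2 -0.2 -2.2] M [ 0.02  0.02 -0.  ] rot [-3.1415  0.      1.4812] w 0.0439
```

Free of contact. I'll press in gently.

>>> move_arm --jaw '[200,200,200,200]' --dp '[[0,0,0.00125],[0,0,0.00125],[0,0,0.00075],[0,0,0]]' --rotation '[[0,0,0],[0,0,0],[0,0,0],[0,0,0]]'

```text
clock: 29.15
position: [0.5787, -0.0797, 0.0676]
tool_rot: [3.141, -0.0, 1.481]
force: [-2.8, -0.0, 11.1]
grip_width: 0.0443
```

```bash
python3 st.py
```

```text
29.15 [ 0.5787 -0.0797  0.0676] F [-2.8 -0.  11.1] M [ 0.11  0.87 -0.05] rot [ 3.1408e+00 -2.0000e-04  1.4810e+00] w 0.0443
```

>>> move_arm --jaw '[200,200,200,200]' --dp '[[0,-0.0013,0],[0,0,0.00075],[0,0,0.00075],[0,0,0]]' --rotation '[[0,0,0],[0,0,0],[0,0,0],[0,0,0]]'

```text
clock: 29.65
position: [0.5783, -0.0797, 0.0667]
tool_rot: [3.139, -0.0, 1.481]
force: [-0.8, 0.8, 11.5]
grip_width: 0.0441
```

```bash
python3 st.py
```

```text
29.65 [ 0.5783 -0.0797  0.0667] F [-0.8  0.8 11.5] M [ 0.04  0.19 -0.02] rot [ 3.1395e+00 -1.0000e-04  1.4811e+00] w 0.0441
```

>>> move_arm --jaw '[200,200,200,200,200]' --dp '[[0,0,0.00125],[0,0,0.00125],[0,0,0.00125],[0,0,0.00125],[0,0,0]]' --rotation '[[0,0,0],[0,0,0],[0,0,0],[0,0,0],[0,0,0]]'

```text
clock: 30.28
position: [0.5778, -0.0796, 0.0618]
tool_rot: [3.141, 0.0, 1.481]
force: [3.4, -1.3, -0.8]
grip_width: 0.0441
```

```bash
python3 st.py
```

```text
30.27 [ 0.5778 -0.0796  0.0618] F [ 3.4 -1.3 -0.8] M [-0.25 -0.91 -0.06] rot [3.1406e+00 1.0000e-04 1.4812e+00] w 0.0441
```

>>> move_arm --jaw '[200,200,200,200,200]' --dp '[[0,0.0007,0.00125],[0,0,0.00125],[0,0,0.00125],[0,0,0.0005],[0,0,0]]' --rotation '[[0,0,0],[0,0,0],[0,0,0],[0,0,0],[0,0,0]]'

```text
clock: 30.9
position: [0.5778, -0.0795, 0.0581]
tool_rot: [-3.141, 0.0, 1.481]
force: [4.7, -1.5, -9.3]
grip_width: 0.0436
```

```bash
python3 st.py
```

```text
30.9 [ 0.5778 -0.0795  0.0581] F [ 4.7 -1.5 -9.3] M [-0.18 -1.05 -0.04] rot [-3.1413e+00  1.0000e-04  1.4813e+00] w 0.0436
```

>>> move_arm --jaw '[200,200,200,200]' --dp '[[0,0,0.0007],[0,0,0.0006],[0,0,0.0005],[0,0,0]]' --rotation '[[0,0,0],[0,0,0],[0,0,0],[0,0,0]]'

```text
clock: 31.4
position: [0.5779, -0.0796, 0.058]
tool_rot: [3.141, -0.001, 1.481]
force: [-4.2, 0.8, 17.4]
grip_width: 0.0439
```

```bash
python3 st.py
```

```text
31.4 [ 0.5779 -0.0796  0.058 ] F [-4.2  0.8 17.4] M [ 0.3   1.2  -0.01] rot [ 3.1413e+00 -5.0000e-04  1.4810e+00] w 0.0439
```

>>> move_arm --jaw '[200,0,0,0,0,0,0,0]' --dp '[[0,0,-0.001],[0,0,0],[0,0,0],[0,0,0],[0,0,-0.02],[0,0,-0.04],[0,0,-0.05],[0,0,0]]' --rotation '[[0,0,0],[0,0,0],[0,0,0],[0,0,0],[0,0,0],[0,0,-0.0325],[0,0,-0.0325],[0,0,-0.0325]]'

```text
clock: 32.4
position: [0.5795, -0.08, 0.1497]
tool_rot: [3.137, 0.002, 1.79]
force: [0.2, 0.5, -0.7]
grip_width: 0.0854
```

```bash
python3 nav.py .414 .238 .1 1.787
cat > look.py <<'E'
from h import *
t=grab_frame("top")
for c,r,ds in modules(t,roi=(195,275,100,330)): 
    b=cv2.boxPoints(r); e=b[1]-b[0]; f=b[2]-b[1]; L=e if np.hypot(*e)>np.hypot(*f) else f
    w=ray("top",[r[0],np.array(r[0])+L],.06); d=w[1]-w[0]; a=np.arctan2(d[1],d[0]); a=(a+np.pi/2)%np.pi-np.pi/2
    print(np.round(c,1),np.round(r[1],1),"yaw",round(a,3),"rect",ray("top",[r[0]],.05)[0,:2].round(4),"tog",[np.round(ray("top",[q[0]],.079)[0,:2],4) for q in ds])
E
python3 look.py
```

```text
t 32.4 pos [ 0.5795 -0.08    0.1497] rot [3.137e+00 2.000e-03 1.790e+00] F [ 0.2  0.5 -0.7] w 0.0854
rotation units [0.0016 0.0005 0.0011] | dp units now-frame [ 0.4331 -0.1156  0.0608] | dp after-rot frame [ 0.4326 -0.1168  0.0621]
```

Run:
```python
from h import *
t=grab_frame("top");s=grab_frame("scene")
a=cv2.resize(t[180:275,100:330],None,fx=3.4,fy=3.4,interpolation=2)
b=cv2.resize(s[110:230,170:350],None,fx=2.2,fy=2.2,interpolation=2)
c=np.zeros((a.shape[0]+b.shape[0],a.shape[1],3),np.uint8);c[:a.shape[0]]=a;c[a.shape[0]:,:b.shape[1]]=b
cv2.imwrite("pics/s13.png",c);print(c.shape);cv2.imwrite("pics/top13.png",t)
```

```text
(587, 782, 3)
```

View pics/s13.png

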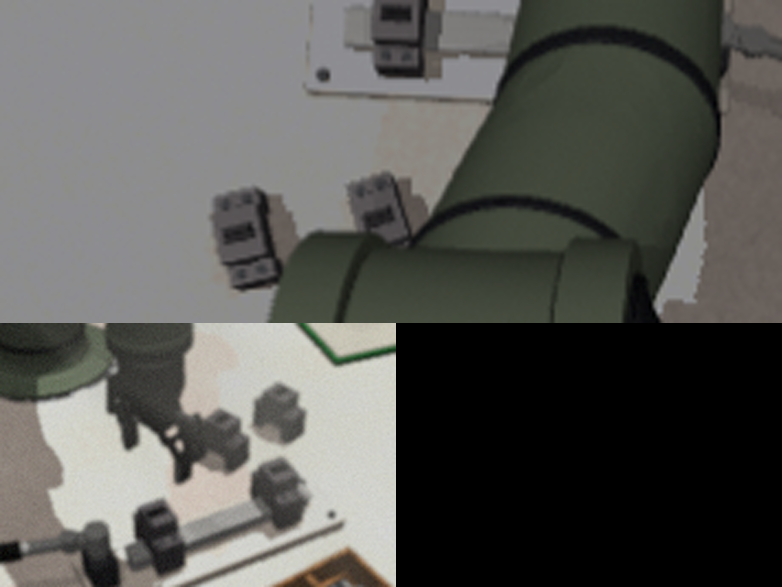

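Both placed modules are on the rail. B (toggle at about 170,248) and C (211,243) haven't moved. Going to B.

>>> move_arm --jaw '[0,0,0,0,0,0,0,0,0]' --dp '[[0.054,-0.0146,0],[0.054,-0.0146,0],[0.054,-0.0146,0],[0.054,-0.0146,0],[0.054,-0.0146,0],[0.054,-0.0146,0],[0.054,-0.0146,0],[0.054,-0.0146,0.02],[0,0,0.03]]' --rotation '[[0,0,0],[0,0,0],[0,0,0],[0,0,0],[0,0,0],[0,0,0],[0,0,0],[0,0,0],[0,0,0]]'

```text
clock: 33.67
position: [0.4109, 0.241, 0.1055]
tool_rot: [3.141, -0.001, 1.789]
force: [0.8, -1.1, -0.3]
grip_width: 0.0859
```

```bash
python3 nav.py .414 .238 .028 1.787
```

```text
t 33.67 pos [0.4109 0.241  0.1055] rot [ 3.141e+00 -1.000e-03  1.789e+00] F [ 0.8 -1.1 -0.3] w 0.0859
rotation units [ 0.0001 -0.0004  0.0008] | dp units now-frame [-0.0046  0.003   0.0968] | dp after-rot frame [-0.0045  0.003   0.0968]
```

>>> move_arm --jaw '[0,0,0,0,0,0]' --dp '[[-0.003,0.002,0.03],[0,0,0.03],[0,0,0.02],[0,0,0.01],[0,0,0.004],[0,0,0]]' --rotation '[[0,0,0],[0,0,0],[0,0,0],[0,0,0],[0,0,0],[0,0,0]]'

```text
clock: 34.42
position: [0.4146, 0.2359, 0.0308]
tool_rot: [3.141, -0.0, 1.787]
force: [0.7, -0.0, 0.7]
grip_width: 0.0854
```

>>> move_arm --jaw '[200,200,200,200,200,200]' --dp '[[0,0,0],[0,0,0],[0,0,0],[0,0,0],[0,0,0],[0,0,0]]' --rotation '[[0,0,0],[0,0,0],[0,0,0],[0,0,0],[0,0,0],[0,0,0]]' --squeeze 50

```text
clock: 35.17
position: [0.4149, 0.2362, 0.031]
tool_rot: [3.14, -0.001, 1.787]
force: [1.1, -0.1, 7.3]
grip_width: 0.0437
```

```bash
python3 st.py
```

```text
35.17 [0.4149 0.2362 0.031 ] F [ 1.1 -0.1  7.3] M [-0.01  0.04 -0.01] rot [ 3.1404e+00 -5.0000e-04  1.7873e+00] w 0.0437
```

>>> move_arm --jaw '[200,200,200,200,200,200]' --dp '[[0,0,-0.015],[0,0,-0.045],[0,0,-0.055],[0,0,-0.0475],[0,0,0],[0,0,0]]' --rotation '[[0,0,0],[0,0,0],[0,0,0.0325],[0,0,0.0325],[0,0,0.0325],[0,0,0]]'

```text
clock: 35.92
position: [0.4141, 0.236, 0.1611]
tool_rot: [3.141, -0.0, 1.482]
force: [-0.4, 0.1, -2.9]
grip_width: 0.0435
```

```bash
python3 nav.py .589 .04 .08 1.481
```

```text
t 35.92 pos [0.4141 0.236  0.1611] rot [ 3.141 -0.     1.482] F [-0.4  0.1 -2.9] w 0.0435
rotation units [ 0.0001 -0.0002  0.0003] | dp units now-frame [-0.2247  0.2394  0.1014] | dp after-rot frame [-0.2244  0.2397  0.1014]
```

>>> move_arm --jaw '[200,200,200,200,200,200,200,200,200,200]' --dp '[[-0.032,0.0342,0],[-0.032,0.0342,0],[-0.032,0.0342,0],[-0.032,0.0342,0],[-0.032,0.0342,0],[-0.032,0.0342,0],[-0.0325,0.0342,0],[0,0,0],[0,0,0],[0,0,0]]' --rotation '[[0,0,0],[0,0,0],[0,0,0],[0,0,0],[0,0,0],[0,0,0],[0,0,0],[0,0,0],[0,0,0],[0,0,0]]'

```text
clock: 37.17
position: [0.5885, 0.0407, 0.1604]
tool_rot: [-3.141, -0.0, 1.483]
force: [-0.7, -0.4, -2.3]
grip_width: 0.0439
```

```bash
python3 nav.py .5885 .04 .073 1.481
```

```text
t 37.17 pos [0.5885 0.0407 0.1604] rot [-3.141 -0.     1.483] F [-0.7 -0.4 -2.3] w 0.0439
rotation units [-0.0002 -0.0001  0.0007] | dp units now-frame [-0.0009  0.0002  0.1092] | dp after-rot frame [-9.000e-04  1.000e-04  1.092e-01]
```

>>> move_arm --jaw '[200,200,200,200,200,200,200,200]' --dp '[[0,0,0.03],[0,0,0.03],[0,0,0.025],[0,0,0.012],[0,0,0.004],[0,0,0.004],[0,0,0.003],[0,0,0]]' --rotation '[[0,0,0],[0,0,0],[0,0,0],[0,0,0],[0,0,0],[0,0,0],[0,0,0],[0,0,0]]'

```text
clock: 38.17
position: [0.5891, 0.0399, 0.0742]
tool_rot: [3.141, -0.0, 1.481]
force: [-0.0, 0.4, -2.3]
grip_width: 0.0436
```

```bash
python3 st.py
```

```text
38.17 [0.5891 0.0399 0.0742] F [-0.   0.4 -2.3] M [-0.04  0.06 -0.03] rot [ 3.1414e+00 -1.0000e-04  1.4812e+00] w 0.0436
```

>>> move_arm --jaw '[200,200,200,200,200]' --dp '[[0,-0.001,0.002],[0,0,0.0015],[0,0,0.001],[0,0,0.001],[0,0,0]]' --rotation '[[0,0,0],[0,0,0],[0,0,0],[0,0,0],[0,0,0]]'

```text
clock: 38.8
position: [0.5892, 0.0399, 0.0706]
tool_rot: [3.14, -0.0, 1.481]
force: [0.1, -0.6, 10.4]
grip_width: 0.0439
```

```bash
python3 st.py
```

```text
38.8 [0.5892 0.0399 0.0706] F [ 0.1 -0.6 10.4] M [-0.04 -0.1   0.04] rot [ 3.1396e+00 -5.0000e-04  1.4811e+00] w 0.0439
```

Well centred. Pressing on.

>>> move_arm --jaw '[200,200,200,200,200]' --dp '[[0,0,0.00125],[0,0,0.00125],[0,0,0.00125],[0,0,0.00125],[0,0,0]]' --rotation '[[0,0,0],[0,0,0],[0,0,0],[0,0,0],[0,0,0]]'

```text
clock: 39.42
position: [0.5889, 0.0399, 0.0661]
tool_rot: [3.14, -0.0, 1.481]
force: [2.9, 0.0, 0.5]
grip_width: 0.0439
```

```bash
python3 st.py
```

```text
39.42 [0.5889 0.0399 0.0661] F [2.9 0.  0.5] M [ 0.05 -0.78  0.04] rot [ 3.1403e+00 -2.0000e-04  1.4812e+00] w 0.0439
```

>>> move_arm --jaw '[200,200,200,200,200,200]' --dp '[[0,0.0006,0.0015],[0,0,0.0015],[0,0,0.0015],[0,0,0.001],[0,0,0.0005],[0,0,0]]' --rotation '[[0,0,0],[0,0,0],[0,0,0],[0,0,0],[0,0,0],[0,0,0]]'

```text
clock: 40.17
position: [0.5887, 0.0398, 0.0611]
tool_rot: [-3.142, -0.0, 1.481]
force: [1.2, -0.3, 3.0]
grip_width: 0.0436
```

```bash
python3 st.py
```

```text
40.17 [0.5887 0.0398 0.0611] F [ 1.2 -0.3  3. ] M [-0.03 -0.22 -0.02] rot [-3.1415 -0.      1.4811] w 0.0436
```

>>> move_arm --jaw '[200,200,200]' --dp '[[0,0,0.0005],[0,0,0.0003],[0,0,0]]' --rotation '[[0,0,0],[0,0,0],[0,0,0]]'

```text
clock: 40.55
position: [0.5887, 0.0398, 0.061]
tool_rot: [3.142, -0.0, 1.481]
force: [-3.2, 0.8, 15.2]
grip_width: 0.0441
```

```bash
python3 st.py
```

```text
40.55 [0.5887 0.0398 0.061 ] F [-3.2  0.8 15.2] M [0.01 0.8  0.01] rot [ 3.1415e+00 -3.0000e-04  1.4811e+00] w 0.0441
```

>>> move_arm --jaw '[200,0,0,0,0,0,0,0,0]' --dp '[[0,0,-0.001],[0,0,0],[0,0,0],[0,0,0],[0,0,-0.02],[0,0,-0.04],[0,0,-0.04],[0,0,0],[0,0,0]]' --rotation '[[0,0,0],[0,0,0],[0,0,0],[0,0,0],[0,0,0],[0,0,-0.04],[0,0,-0.04],[0,0,-0.04],[0,0,0]]'

```text
clock: 41.68
position: [0.589, 0.0397, 0.1423]
tool_rot: [3.14, -0.0, 1.857]
force: [-0.1, 0.4, 0.1]
grip_width: 0.0856
```

```bash
python3 nav.py .4225 .121 .1 1.856
python3 - <<'E'
from h import *
g=np.mean([cv2.cvtColor(grab_frame("scene"),cv2.COLOR_BGR2GRAY).astype(float) for _ in range(3)],0)
s0=cv2.cvtColor(cv2.imread("pics/scene0.png"),cv2.COLOR_BGR2GRAY)
print(proj("scene",[.4273,.1221,.08]),proj("scene",[.4273,.1221,.0]))
print(abs(g-s0)[145:182,252:290].mean().round(1)); 
cv2.imwrite("pics/c14.png",np.hstack([cv2.resize(s0[120:220,200:300],None,fx=4,fy=4),cv2.resize(g[120:220,200:300].astype(np.uint8),None,fx=4,fy=4)]))
E
```

```text
t 41.67 pos [0.589  0.0397 0.1423] rot [ 3.14  -0.     1.857] F [-0.1  0.4  0.1] w 0.0856
rotation units [ 0.0004 -0.      0.0004] | dp units now-frame [ 0.1563 -0.171   0.0526] | dp after-rot frame [ 0.156  -0.1711  0.0528]
[[270.78386853 152.33826025]] [[270.39125617 170.52692813]]
21.3
```

View pics/c14.png

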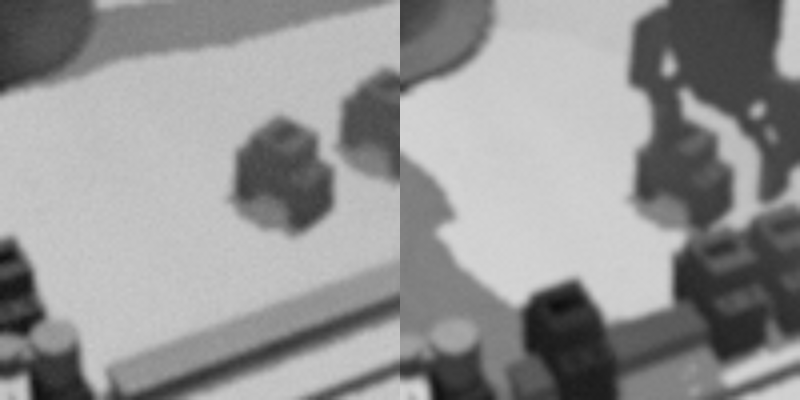

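C stands just where it was (left and right crops match). Fetching it now.

>>> move_arm --jaw '[0,0,0,0,0,0,0,0]' --dp '[[0.026,-0.0285,0],[0.026,-0.0285,0],[0.026,-0.0285,0],[0.026,-0.0285,0],[0.026,-0.0285,0],[0.026,-0.0285,0],[0,0,0.04],[0,0,0]]' --rotation '[[0,0,0],[0,0,0],[0,0,0],[0,0,0],[0,0,0],[0,0,0],[0,0,0],[0,0,0]]'

```text
clock: 42.82
position: [0.4211, 0.1204, 0.108]
tool_rot: [-3.138, 0.001, 1.857]
force: [0.7, -0.5, 1.2]
grip_width: 0.0852
```

```bash
python3 nav.py .4225 .121 .029 1.856
```

```text
t 42.83 pos [0.4211 0.1204 0.108 ] rot [-3.138e+00  1.000e-03  1.857e+00] F [ 0.7 -0.5  1.2] w 0.0852
rotation units [-0.001   0.0002  0.0003] | dp units now-frame [0.0003 0.0022 0.0987] | dp after-rot frame [0.0002 0.0019 0.0987]
```

>>> move_arm --jaw '[0,0,0,0,0,0]' --dp '[[0,0,0.03],[0,0,0.03],[0,0,0.025],[0,0,0.01],[0,0,0.004],[0,0,0]]' --rotation '[[0,0,0],[0,0,0],[0,0,0],[0,0,0],[0,0,0],[0,0,0]]'

```text
clock: 43.58
position: [0.4225, 0.1208, 0.0304]
tool_rot: [3.141, -0.0, 1.858]
force: [-0.4, -0.1, 0.5]
grip_width: 0.0855
```

>>> move_arm --jaw '[200,200,200,200,200,200]' --dp '[[0,0,0],[0,0,0],[0,0,0],[0,0,0],[0,0,0],[0,0,0]]' --rotation '[[0,0,0],[0,0,0],[0,0,0],[0,0,0],[0,0,0],[0,0,0]]' --squeeze 50

```text
clock: 44.32
position: [0.4228, 0.121, 0.0305]
tool_rot: [3.14, -0.0, 1.858]
force: [-1.0, -0.7, 14.9]
grip_width: 0.0442
```

```bash
python3 st.py
```

```text
44.33 [0.4228 0.121  0.0305] F [-1.  -0.7 14.9] M [-0.05  0.31  0.05] rot [ 3.1403e+00 -3.0000e-04  1.8580e+00] w 0.0442
```

>>> move_arm --jaw '[200,200,200,200,200,200]' --dp '[[0,0,-0.015],[0,0,-0.045],[0,0,-0.055],[0,0,-0.0475],[0,0,0],[0,0,0]]' --rotation '[[0,0,0],[0,0,0],[0,0,0.04],[0,0,0.04],[0,0,0.04],[0,0,0]]'

```text
clock: 45.08
position: [0.4219, 0.1209, 0.1604]
tool_rot: [3.141, -0.0, 1.482]
force: [0.5, -0.2, -3.9]
grip_width: 0.0442
```

```bash
python3 nav.py .5832 -.0199 .0735 1.481
```

```text
t 45.08 pos [0.4219 0.1209 0.1604] rot [ 3.141 -0.     1.482] F [ 0.5 -0.2 -3.9] w 0.0442
rotation units [ 0.0001 -0.0001  0.0004] | dp units now-frame [-0.1575  0.2164  0.1086] | dp after-rot frame [-0.1573  0.2166  0.1086]
```

>>> move_arm --jaw '[200,200,200,200,200,200,200,200,200]' --dp '[[-0.0262,0.0361,0],[-0.0262,0.0361,0],[-0.0262,0.0361,0],[-0.0262,0.0361,0],[-0.0262,0.0361,0],[-0.0262,0.0361,0],[0,0,0],[0,0,0],[0,0,0]]' --rotation '[[0,0,0],[0,0,0],[0,0,0],[0,0,0],[0,0,0],[0,0,0],[0,0,0],[0,0,0],[0,0,0]]'

```text
clock: 46.2
position: [0.5829, -0.0193, 0.1597]
tool_rot: [-3.141, -0.0, 1.483]
force: [-0.3, -0.4, -2.6]
grip_width: 0.044
```

>>> move_arm --jaw '[200,200,200,200,200,200,200,200]' --dp '[[0,0,0.03],[0,0,0.03],[0,0,0.025],[0,0,0.012],[0,0,0.004],[0,0,0.004],[0,0,0.003],[0,0,0]]' --rotation '[[0,0,0],[0,0,0],[0,0,0],[0,0,0],[0,0,0],[0,0,0],[0,0,0],[0,0,0]]'

```text
clock: 47.2
position: [0.5836, -0.02, 0.0736]
tool_rot: [3.141, -0.0, 1.481]
force: [0.0, 0.2, -3.4]
grip_width: 0.0436
```

```bash
python3 st.py
```

```text
47.2 [ 0.5836 -0.02    0.0736] F [ 0.   0.2 -3.4] M [-0.   -0.02  0.01] rot [ 3.1414 -0.      1.4812] w 0.0436
```

>>> move_arm --jaw '[200,200,200,200,200]' --dp '[[0,-0.0008,0.002],[0,0,0.0015],[0,0,0.001],[0,0,0.0007],[0,0,0]]' --rotation '[[0,0,0],[0,0,0],[0,0,0],[0,0,0],[0,0,0]]'

```text
clock: 47.82
position: [0.5839, -0.02, 0.0702]
tool_rot: [3.139, -0.0, 1.481]
force: [1.2, -0.0, 10.4]
grip_width: 0.0438
```

```bash
python3 st.py
```

```text
47.83 [ 0.5839 -0.02    0.0702] F [ 1.2 -0.  10.4] M [ 0.02 -0.18  0.  ] rot [ 3.1394e+00 -3.0000e-04  1.4810e+00] w 0.0438
```

>>> move_arm --jaw '[200,200,200,200,200]' --dp '[[0,0.0004,0.00125],[0,0,0.00125],[0,0,0.00125],[0,0,0.00125],[0,0,0]]' --rotation '[[0,0,0],[0,0,0],[0,0,0],[0,0,0],[0,0,0]]'

```text
clock: 48.45
position: [0.5837, -0.02, 0.0656]
tool_rot: [3.141, -0.0, 1.481]
force: [2.0, -0.1, 3.3]
grip_width: 0.0437
```

```bash
python3 st.py
```

```text
48.45 [ 0.5837 -0.02    0.0656] F [ 2.  -0.1  3.3] M [-0.06 -0.57 -0.01] rot [ 3.1405e+00 -1.0000e-04  1.4811e+00] w 0.0437
```

>>> move_arm --jaw '[200,200,200,200,200,200]' --dp '[[0,0.0003,0.0015],[0,0,0.0015],[0,0,0.0015],[0,0,0.001],[0,0,0.0005],[0,0,0]]' --rotation '[[0,0,0],[0,0,0],[0,0,0],[0,0,0],[0,0,0],[0,0,0]]'

```text
clock: 49.2
position: [0.5834, -0.02, 0.0606]
tool_rot: [-3.142, -0.0, 1.481]
force: [1.3, -0.3, -0.5]
grip_width: 0.0439
```

```bash
python3 st.py
```

```text
49.2 [ 0.5834 -0.02    0.0606] F [ 1.3 -0.3 -0.5] M [-0.01 -0.42  0.04] rot [-3.1415e+00 -1.0000e-04  1.4812e+00] w 0.0439
```

>>> move_arm --jaw '[200,200,200]' --dp '[[0,0,0.0006],[0,0,0.0004],[0,0,0]]' --rotation '[[0,0,0],[0,0,0],[0,0,0]]'

```text
clock: 49.58
position: [0.5834, -0.02, 0.0605]
tool_rot: [3.141, -0.0, 1.481]
force: [-3.3, 1.5, 15.7]
grip_width: 0.0439
```

```bash
python3 st.py
```

```text
49.58 [ 0.5834 -0.02    0.0605] F [-3.3  1.5 15.7] M [0.1  0.87 0.  ] rot [ 3.1415e+00 -4.0000e-04  1.4811e+00] w 0.0439
```

>>> move_arm --jaw '[200,0,0,0,0,0,0,0]' --dp '[[0,0,-0.001],[0,0,0],[0,0,0],[0,0,0],[0,0,-0.02],[0,0,-0.04],[0,0,-0.04],[0,0,0]]' --rotation '[[0,0,0],[0,0,0],[0,0,0],[0,0,0],[0,0,0],[0,0,0],[0,0,0],[0,0,0]]'

```text
clock: 50.58
position: [0.5848, -0.0201, 0.1437]
tool_rot: [3.137, -0.001, 1.481]
force: [0.7, 0.3, -0.6]
grip_width: 0.0857
```

```bash
python3 st.py
python3 - <<'E'
from h import *
t=cv2.imread("pics/top0.png");g=cv2.cvtColor(t,cv2.COLOR_BGR2GRAY)
k=np.zeros(g.shape,bool);k[185:215,335:375]=1
m=comps((g<45)&k,30)[0]; pts=np.argwhere(m[2])[:,::-1].astype(float)
w=ray("top",pts,.103)[:,:2]; c=w.mean(0); d=np.linalg.svd(w-c)[2][0]; d*=-np.sign(d[1])*1
u=(w-c)@d; print("grip top",c,d,u.min(),u.max(),"bolt est",c-.14*d,"phi",np.arctan2(d[1],d[0]))
# rail line x=.5911+.0905*y crossing
y=(c[0]-.5911-d[0]/d[1]*c[1])/(.0905-d[0]/d[1]); print("cross rail axis at y",y,.5911+.0905*y, "dist to grip",np.hypot(*(c-[.5911+.0905*y,y])))
s=cv2.imread("pics/scene0.png");g=cv2.GaussianBlur(cv2.cvtColor(s,cv2.COLOR_BGR2GRAY),(3,3),0)
k=np.zeros(g.shape,bool);k[195:235,140:185]=1
for c,st,mm in comps((g<50)&k,30):
    print("scene",c,st,ray("scene",[c],.098)[0]); 
print("pred",proj("scene",[.529,-.298,.1]))
print("tip true test", proj("scene",[[.54,.328,.147],[.54,.333,.147],[.535,.328,.147]]))
print("driver tip",ray("top",[(360,227),(372,245)],.02))
E
```

```text
50.58 [ 0.5848 -0.0201  0.1437] F [ 0.7  0.3 -0.6] M [ 0.   -0.02  0.01] rot [ 3.1372e+00 -8.0000e-04  1.4810e+00] w 0.0857
grip top [ 0.52865408 -0.29706185] [-0.3074141  -0.95157584] -0.042038725663121695 0.041211453648981544 bolt est [ 0.57169205 -0.16384123] phi -1.8832706675033364
cross rail axis at y -0.14414584045467857 0.5780548014388516 dist to grip 0.16069765445542988
scene [159.47410359 215.76095618] [140 211  40  11 251] [ 0.51951852 -0.30637905  0.098     ]
pred [[163.45750149 216.2144563 ]]
tip true test [[342.05066121 133.23432449]
 [343.17791382 132.77971421]
 [341.0282897  132.50915457]]
driver tip [[ 0.4670291  -0.32236199  0.02      ]
 [ 0.41124559 -0.35398318  0.02      ]]
```

```bash
python3 nav.py .5237 -.297 .055 1.242
```

```text
t 50.58 pos [ 0.5848 -0.0201  0.1437] rot [ 3.137e+00 -1.000e-03  1.481e+00] F [ 0.7  0.3 -0.6] w 0.0857
rotation units [ 0.0013 -0.0004  0.0761] | dp units now-frame [-0.3517 -0.0455  0.1104] | dp after-rot frame [-0.3523  0.0395  0.1109]
```

>>> move_arm --jaw '[0,0,0,0,0,0,0,0,0,0]' --dp '[[0,0,0],[0,0,0],[-0.0503,0.0056,0],[-0.0503,0.0056,0],[-0.0503,0.0056,0],[-0.0503,0.0056,0],[-0.0503,0.0056,0],[-0.0503,0.0056,0],[-0.0503,0.0056,0],[0,0,0]]' --rotation '[[0,0,0.038],[0,0,0.038],[0,0,0],[0,0,0],[0,0,0],[0,0,0],[0,0,0],[0,0,0],[0,0,0],[0,0,0]]'

```text
clock: 51.82
position: [0.5207, -0.3, 0.1407]
tool_rot: [-3.142, 0.001, 1.238]
force: [-0.4, 0.7, 0.6]
grip_width: 0.0853
```

```bash
python3 nav.py .5237 -.297 .055 1.242
python3 - <<'E'
from h import *
t=grab_frame("top");s=grab_frame("scene")
a=cv2.resize(t[170:250,270:400],None,fx=3.5,fy=3.5,interpolation=2);b=cv2.resize(s[170:240,120:235],None,fx=4,fy=4,interpolation=2)
h=max(a.shape[0],b.shape[0]);c=np.zeros((a.shape[0]+b.shape[0],max(a.shape[1],b.shape[1]),3),np.uint8);c[:a.shape[0],:a.shape[1]]=a;c[a.shape[0]:,:b.shape[1]]=b
cv2.imwrite("pics/s15.png",c)
E
```

```text
t 51.83 pos [ 0.5207 -0.3     0.1407] rot [-3.142e+00  1.000e-03  1.238e+00] F [-0.4  0.7  0.6] w 0.0853
rotation units [-0.      0.0004 -0.0013] | dp units now-frame [0.0049 0.0024 0.1071] | dp after-rot frame [0.0047 0.0024 0.1071]
```

View pics/s15.png

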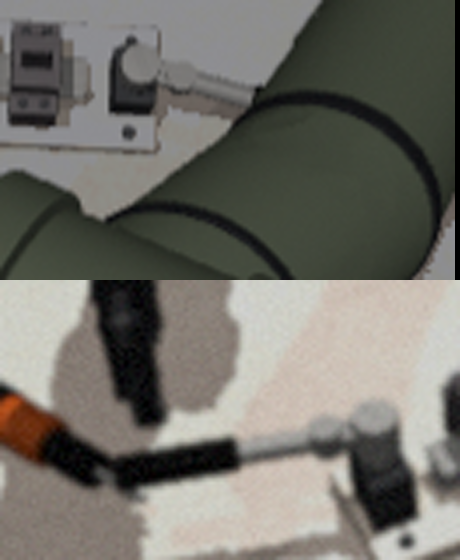

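>>> move_arm --jaw '[0,0,0,0,0,0,0]' --dp '[[0.005,0.002,0.02],[0,0,0.03],[0,0,0.025],[0,0,0.015],[0,0,0.012],[0,0,0.003],[0,0,0]]' --rotation '[[0,0,0],[0,0,0],[0,0,0],[0,0,0],[0,0,0],[0,0,0],[0,0,0]]'

```text
clock: 52.8
position: [0.5253, -0.2935, 0.0568]
tool_rot: [3.141, 0.0, 1.242]
force: [0.1, -0.5, -0.5]
grip_width: 0.0855
```

```bash
python3 st.py
```

```text
52.8 [ 0.5253 -0.2935  0.0568] F [ 0.1 -0.5 -0.5] M [-0.03  0.   -0.  ] rot [3.1412 0.     1.2425] w 0.0855
```

>>> move_arm --jaw '[150,150,150,150]' --dp '[[0,0,0],[0,0,0],[0,0,0],[0,0,0]]' --rotation '[[0,0,0],[0,0,0],[0,0,0],[0,0,0]]' --squeeze 20

```text
clock: 53.3
position: [0.5251, -0.2934, 0.0566]
tool_rot: [3.141, 0.0, 1.242]
force: [0.7, -0.4, -0.2]
grip_width: 0.0354
```

```bash
python3 st.py
```

```text
53.3 [ 0.5251 -0.2934  0.0566] F [ 0.7 -0.4 -0.2] M [-0.01 -0.01  0.  ] rot [3.1415 0.     1.2425] w 0.0354
```

>>> move_arm --jaw '[160,160,160,160,160,160]' --dp '[[0,0,0],[0,0,0],[0.0002,-0.0085,0],[0.0002,-0.0085,0],[0.0002,-0.0085,0],[0.0002,-0.0085,0]]' --rotation '[[0,0,0],[0,0,0],[0,0,0.0159],[0,0,0.0159],[0,0,0.0159],[0,0,0.0159]]'

```text
clock: 54.05
position: [0.5, -0.2819, 0.0566]
tool_rot: [3.141, -0.0, 1.039]
force: [4.1, 0.7, -1.1]
grip_width: 0.0321
```

```bash
cat > arc.py <<'E'
from h import *
o=bot.observe();v=o["position"][:2]-[.570,-.165];F=o["force"];y=o["tool_rot"][2]
print(round(o["clock"],2),o["position"].round(4),"r",np.hypot(*v).round(4),"phi+pi",(np.arctan2(v[1],v[0])+np.pi).round(3),"yaw",y.round(3),"theta",(-1.661-np.arctan2(v[1],v[0])).round(3),"F tool x,y,z",np.round([F[0]*np.cos(y)+F[1]*np.sin(y),F[0]*np.sin(y)-F[1]*np.cos(y),-F[2]],1),"M",o["moment"].round(2),"w",o["grip_width"].round(4))
E
python3 arc.py
```

```text
Traceback (most recent call last):
  File "arc.py", line 3, in <module>
    print(round(o["clock"],2),o["position"].round(4),"r",np.hypot(*v).round(4),"phi+pi",(np.arctan2(v[1],v[0])+np.pi).round(3),"yaw",y.round(3),"theta",(-1.661-np.arctan2(v[1],v[0])).round(3),"F tool x,y,z",np.round([F[0]*np.cos(y)+F[1]*np.sin(y),F[0]*np.sin(y)-F[1]*np.cos(y),-F[2]],1),"M",o["moment"].round(2),"w",o["grip_width"].round(4))
                                                                                                                                                                                                                                                                                                                            ^^^^^^^^^^^^^^^^^^^^^
AttributeError: 'float' object has no attribute 'round'
```

>>> move_arm --jaw '[160,160,160,160,160,160]' --dp '[[0.0002,-0.0085,0],[0.0002,-0.0085,0],[0.0002,-0.0085,0],[0.0002,-0.0085,0],[0.0002,-0.0085,0],[0,0,0]]' --rotation '[[0,0,0.0159],[0,0,0.0159],[0,0,0.0159],[0,0,0.0159],[0,0,0.0159],[0,0,0]]'

```text
clock: 54.8
position: [0.4726, -0.2613, 0.0564]
tool_rot: [-3.141, 0.001, 0.792]
force: [-0.6, 0.3, 0.3]
grip_width: 0.0314
```

```bash
sed -i 's/o\["grip_width"\].round(4)/round(o["grip_width"],4)/' arc.py; python3 arc.py
```

```text
54.8 [ 0.4726 -0.2613  0.0564] r 0.137 phi+pi 0.78 yaw 0.792 theta 0.701 F tool x,y,z [-0.2 -0.6 -0.3] M [ 0.01 -0.03 -0.  ] w 0.0314
```

>>> move_arm --jaw '[160,160,160,160,160,160]' --dp '[[0.0002,-0.0085,0],[0.0002,-0.0085,0],[0.0002,-0.0085,0],[0.0002,-0.0085,0],[0.0001,-0.0045,0],[0.0001,-0.0045,0]]' --rotation '[[0,0,0.0159],[0,0,0.0159],[0,0,0.0159],[0,0,0.0159],[0,0,0.0085],[0,0,0.0085]]'

```text
clock: 55.55
position: [0.4523, -0.2348, 0.0566]
tool_rot: [3.141, -0.0, 0.539]
force: [4.1, -0.8, 0.1]
grip_width: 0.0324
```

```bash
python3 arc.py
```

```text
55.55 [ 0.4523 -0.2348  0.0566] r 0.1368 phi+pi 0.535 yaw 0.539 theta 0.946 F tool x,y,z [ 3.1  2.8 -0.1] M [-0.24 -0.75  0.1 ] w 0.0324
```

>>> move_arm --jaw '[160,160,160,160,160]' --dp '[[0,-0.0034,0],[0,-0.0034,0],[0,-0.0034,0],[0,-0.0034,0],[0,-0.0034,0]]' --rotation '[[0,0,0.0064],[0,0,0.0064],[0,0,0.0064],[0,0,0.0064],[0,0,0.0064]]'

```text
clock: 56.18
position: [0.4456, -0.2226, 0.0565]
tool_rot: [3.142, -0.0, 0.438]
force: [4.2, -1.9, 0.7]
grip_width: 0.0317
```

```bash
python3 arc.py
```

```text
56.17 [ 0.4456 -0.2226  0.0565] r 0.1371 phi+pi 0.434 yaw 0.438 theta 1.047 F tool x,y,z [ 3.   3.5 -0.7] M [-0.34 -0.74  0.08] w 0.0317
```

Still only drag. On in small steps of about 2 mm.

>>> move_arm --jaw '[160,160,160]' --dp '[[0,-0.0026,0],[0,-0.0026,0],[0,-0.0026,0]]' --rotation '[[0,0,0.0048],[0,0,0.0048],[0,0,0.0048]]'

```text
clock: 56.55
position: [0.4431, -0.2169, 0.0565]
tool_rot: [3.142, -0.0, 0.393]
force: [3.0, -1.8, 1.2]
grip_width: 0.0317
```

```bash
python3 arc.py
```

```text
56.55 [ 0.4431 -0.2169  0.0565] r 0.1372 phi+pi 0.388 yaw 0.393 theta 1.092 F tool x,y,z [ 2.1  2.8 -1.2] M [-0.39 -0.71  0.07] w 0.0317
```

>>> move_arm --jaw '[160,160]' --dp '[[0,-0.0026,0],[0,-0.0026,0]]' --rotation '[[0,0,0.0048],[0,0,0.0048]]'

```text
clock: 56.8
position: [0.4418, -0.2136, 0.0566]
tool_rot: [3.14, -0.0, 0.363]
force: [5.3, -6.9, -1.0]
grip_width: 0.0315
```

```bash
python3 arc.py
```

```text
56.8 [ 0.4418 -0.2136  0.0566] r 0.1371 phi+pi 0.363 yaw 0.363 theta 1.118 F tool x,y,z [2.5 8.3 1. ] M [-1.32 -1.12  0.09] w 0.0315
```

>>> move_arm --jaw '[160,160]' --dp '[[0,-0.0026,0],[0,-0.0026,0]]' --rotation '[[0,0,0.006],[0,0,0.006]]'

```text
clock: 57.05
position: [0.4406, -0.2099, 0.0567]
tool_rot: [3.14, -0.001, 0.325]
force: [6.9, -5.7, -2.7]
grip_width: 0.0322
```

```bash
python3 arc.py
```

```text
57.05 [ 0.4406 -0.2099  0.0567] r 0.137 phi+pi 0.334 yaw 0.325 theta 1.147 F tool x,y,z [4.7 7.6 2.7] M [-1.17 -1.25  0.05] w 0.0322
```

>>> move_arm --jaw '[160,160,160]' --dp '[[0.0001,-0.0026,0],[0.0001,-0.0026,0],[0.0001,-0.0026,0]]' --rotation '[[0,0,0.006],[0,0,0.006],[0,0,0.006]]'

```text
clock: 57.42
position: [0.4388, -0.2039, 0.0566]
tool_rot: [3.14, -0.001, 0.268]
force: [4.8, -5.7, -2.5]
grip_width: 0.0319
```

```bash
python3 arc.py
```

```text
57.42 [ 0.4388 -0.2039  0.0566] r 0.1369 phi+pi 0.288 yaw 0.268 theta 1.193 F tool x,y,z [3.1 6.7 2.5] M [-1.19 -1.06  0.04] w 0.0319
```

>>> move_arm --jaw '[160,160,160,160]' --dp '[[0.0001,-0.0026,0],[0.0001,-0.0026,0],[0.0001,-0.0026,0],[0.0001,-0.0026,0]]' --rotation '[[0,0,0.006],[0,0,0.006],[0,0,0.006],[0,0,0.006]]'

```text
clock: 57.92
position: [0.4369, -0.1956, 0.0566]
tool_rot: [3.141, -0.0, 0.193]
force: [4.4, -4.5, -1.6]
grip_width: 0.0319
```

```bash
python3 arc.py
```

```text
57.92 [ 0.4369 -0.1956  0.0566] r 0.1365 phi+pi 0.226 yaw 0.193 theta 1.255 F tool x,y,z [3.4 5.2 1.6] M [-1.01 -0.89  0.07] w 0.0319
```

>>> move_arm --jaw '[160,160,160,160,0,0,0,0,0]' --dp '[[0,0.005,0],[0,0.005,0],[0,0.005,0],[0,0.005,0],[0,0,0],[0,0,0],[0,0,0],[0,0,0],[0,0,0]]' --rotation '[[0,0,-0.01],[0,0,-0.01],[0,0,-0.01],[0,0,-0.01],[0,0,0],[0,0,0],[0,0,0],[0,0,0],[0,0,0]]'

```text
clock: 59.05
position: [0.4405, -0.2105, 0.0565]
tool_rot: [-3.141, 0.0, 0.32]
force: [0.2, 0.6, 0.5]
grip_width: 0.0854
```

```bash
python3 arc.py
```

```text
59.05 [ 0.4405 -0.2105  0.0565] r 0.1372 phi+pi 0.338 yaw 0.32 theta 1.143 F tool x,y,z [ 0.4 -0.5 -0.5] M [-0.04  0.01 -0.01] w 0.0854
```

Released with no contact force. Now straight up, then back out of the way and check.

>>> move_arm --jaw '[0,0,0,0,0,0,0,0,0,0]' --dp '[[0,0,-0.02],[0,0,-0.04],[0,0,-0.05],[0,0,-0.05],[0,0,-0.05],[0.02,-0.04,0],[-0.02,-0.04,0],[-0.05,-0.02,0],[-0.05,0,0],[0,0,0]]' --rotation '[[0,0,0],[0,0,0],[0,0,0],[0,0,0],[0,0,0],[0,0,0],[0,0,0],[0,0,0],[0,0,0],[0,0,0]]'

```text
clock: 60.3
position: [0.3375, -0.16, 0.225]
tool_rot: [-3.139, -0.002, 0.318]
force: [0.4, 0.7, 0.8]
grip_width: 0.0856
```

```bash
python3 st.py
python3 - <<'E'
from h import *
t=grab_frame("top");s=grab_frame("scene")
a=cv2.resize(t[150:280,110:400],None,fx=2.7,fy=2.7,interpolation=2);b=cv2.resize(s[130:250,80:345],None,fx=2,fy=2,interpolation=2)
c=np.zeros((a.shape[0]+b.shape[0],max(a.shape[1],b.shape[1]),3),np.uint8);c[:a.shape[0],:a.shape[1]]=a;c[a.shape[0]:,:b.shape[1]]=b
cv2.imwrite("pics/s16.png",c);print(c.shape)
E
```

```text
60.3 [ 0.3375 -0.16    0.225 ] F [0.4 0.7 0.8] M [ 0.03 -0.03  0.03] rot [-3.1388e+00 -1.8000e-03  3.1790e-01] w 0.0856
(591, 783, 3)
```

The picture limit is reached, so I'll finish the checks by measurement.

Run:
```python
from h import *
t=grab_frame("top");g=cv2.cvtColor(t,cv2.COLOR_BGR2GRAY)
k=np.zeros(g.shape,bool)
for n,p in (("A",[.5993,.0988]),("B",[.5937,.0398]),("C",[.5884,-.02]),("D",[.5829,-.0796])):
    u=proj("top",[*p,.109])[0]; k[:]=0; k[int(u[1])-5:int(u[1])+6,int(u[0])-6:int(u[0])+7]=1
    best=sorted(comps((g<48)&k,8),key=lambda q:-q[1][4])[:1]
    print(n,"pred px",u.round(1),[(q[0].round(1),q[1][2:],ray("top",[q[0]],.109)[0,:2].round(4)) for q in best])
s=grab_frame("scene");gs=cv2.GaussianBlur(cv2.cvtColor(s,cv2.COLOR_BGR2GRAY),(3,3),0)
u=proj("scene",[.445,-.217,.1])[0];k=np.zeros(gs.shape,bool);k[int(u[1])-30:int(u[1])+30,int(u[0])-30:int(u[0])+30]=1
print("grip scene pred",u,[(q[0].round(1),q[1],ray("scene",[q[0]],.1)[0].round(3)) for q in comps((gs<50)&k,30)])
u=proj("top",[.445,-.217,.1])[0];k=np.zeros(g.shape,bool);k[int(u[1])-22:int(u[1])+22,int(u[0])-22:int(u[0])+22]=1
print("grip top pred",u,[(q[0].round(1),q[1],ray("top",[q[0]],.1)[0].round(3)) for q in comps((g<45)&k,30)])
t0=cv2.imread("pics/top0.png")
for n,(r0,r1,c0,c1) in {"driver":(222,292,352,402),"can":(140,175,118,150)}.items(): print(n,"diff",np.abs(t[r0:r1,c0:c1].astype(int)-t0[r0:r1,c0:c1]).mean().round(2))
```

```text
A pred px [216.9 182.6] [(array([216. , 183.6]), array([ 9,  5, 37], dtype=int32), array([0.5965, 0.1014]))]
B pred px [237.5 183.7] [(array([236.1, 184.6]), array([ 9,  5, 37], dtype=int32), array([0.5913, 0.0439]))]
C pred px [258.4 184.7] [(array([258.5, 185.7]), array([10,  5, 42], dtype=int32), array([ 0.5855, -0.0203]))]
D pred px [279.2 185.8] [(array([280.2, 186.8]), array([ 9,  5, 41], dtype=int32), array([ 0.5799, -0.0822]))]
grip scene pred [178.65543663 187.77379711] [(array([177.5, 187. ]), array([168, 180,  20,  15, 129], dtype=int32), array([ 0.44 , -0.219,  0.1  ]))]
grip top pred [329.86185374 232.07993737] [(array([316.8, 236.6]), array([307, 215,  24,  39, 339], dtype=int32), array([ 0.434, -0.179,  0.1  ]))]
driver diff 30.39
can diff 5.45
```

Run:
```python
from h import *
from workcell import workorder
for im in (cv2.imread("pics/scene0.png"),grab_frame("scene")):
    h=cv2.cvtColor(im,cv2.COLOR_BGR2HSV);m=cv2.inRange(h,(3,170,90),(18,255,255));m[:,250:]=0
    m[:100]=0;print("driver orange",[(c.round(1),st[4]) for c,st,_ in comps(m>0,15)])
print(workorder.job_done())
```

```text
driver orange [(array([124.8, 205.4]), np.int32(142))]
driver orange [(array([124.4, 205.5]), np.int32(135))]
the job is handed in; nothing more can be done
None
```

I snapped all four grey modules on the bench onto the rail, tightened the clamp bolt with the click wrench until it broke over, let go and handed the job in. The robot's clock read about 60 s at hand-in.

**Modules:** Each one went through its snap and then bottomed firmly at about 15–17 N, at the height I expected for fully home. The last top view found all four toggles about where they should be, with a common shift of about one pixel.

**Wrench:** It showed only drag until the bolt reached about 1.1 rad. The pull then peaked at 8.3 N and fell to 5.2 N, which means it had broken over by roughly 0.2 of its 0.4 rad, so I stopped there. In the scene camera, the released grip sits where a straight handle at bolt 1.1 should be. The top camera's reading for the grip was a few centimetres off (0.434, -0.179 against 0.445, -0.217). I put that down to the arm merging into the dark patch, but I couldn't confirm it.

**Bystanders:** The screwdriver's orange body had not moved in the scene camera. I did not go near the spray can, but only made a rough picture comparison for it.

**What went wrong along the way:**
- **Position error:** The reported tool position was off by about 26 mm in height and 5 mm in x. I found the height error by touching the bench and the x error from the first fit on the rail, then corrected for both.
- **Bench touch:** That touch reached about 80 N at the closed fingertips, harder than I meant because I sent two steps together.
- **First module:** It landed about 4 mm off-centre on the rail lip at about 20 N. I lifted it, shifted it and pressed it in cleanly.
- **Last picture:** The 16-picture limit stopped me viewing it, so the final checks are measurements only.

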